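Load the reagent shelf and lock it in

ROBOT

A 7-joint arm with a two-finger parallel gripper is mounted at the origin on the work surface. World frame = base frame: x ahead of the robot, y to its left, z up, the work surface at z = 0. Lengths are in m, angles in rad, forces in N, time in s.
With the tool pointing down it reaches from about 0.35 to 0.9 m from the base axis. Payload 19.9 kg.
Tool frame: the origin (TCP) lies at the very end of the fingers, on their centre line; the grasp point (between the pads) lies 19 mm behind it; z points along the fingers, y is the direction in which the jaws open and shut (so a half turn about z gives the same grasp; the last joint's range is limited). The gripper opens to 85 mm and grips with 20 to 120 N. Pads are 22 mm wide; open, the fingers measure 114 mm over their backs; the gripper's body (76 mm by 85 mm) begins 54 mm behind the grasp point. The pads swing forward as they close: fully open they stand 13 mm farther back than shut.
Start: joints at [-1.284, 0.417, -0.01, 1.614, 0.005, 1.111, -0.053], TCP at [0.202, 0.592, 0.231] pointing down, gripper open.
Joint ranges: [-2.81, 2.81], [-0.39, 2.02], [-1.27, 1.25], [0.06, 2.57], [-1.19, 4.33], [0.19, 2], [-2.82, 2.82]. Speed limits (rad/s): [1.89, 1.89, 2.39, 2.39, 3.01, 3.01, 3.01].

INTERFACE

Orientations are given as a 3x3 rotation matrix whose columns are the frame's x, y, z axes.
In Python, from station import robot gives the robot as it stands.
- The arm moves only by the shell command python3 -m creep 'ROWS'. ROWS is JSON, a list of rows, each a list of 3 entries, a list of its own where there are three numbers: the turn, a rotation vector about the world's x, y, z in degrees, then the shift along the world's x, y, z in mm, then the gripper's target within -1 to 1 (fully open at 1, half-way at 0, shut at -1). In form: [[[rx, ry, rz], [x, y, z], claw], ...]. A call has 1 to 20 rows; each row is the pose to reach, as a shift and turn from the pose measured when the call began; what a row does not reach only later rows make up. A row lasts 1/10 s, in which the tool goes at most 50 mm and 8.59 degrees, less where a joint would pass 70% of its speed; a pose out of reach is approached as far as the arm can. A call with a gripper value outside its range is refused whole. The fingers move at their own pace and stop on an object; the grip force is fixed at half the most. Time passes only in rows, so rows that repeat a pose let the fingers close. It gives the time, the measured TCP pose, the force and the opening at its end, in the units of the state.
- robot.sense(): the state, without advancing time (a new reading comes with each control period).
- robot.read_camera(name): name is "scene" or "top" or "wrist"; returns a dict with "img" (480x640x3 uint8, red, green, blue), "z_map" (480x640 float32, m along the optical axis (not along the pixel's ray), 0 where there is no reading), "fovy" (degrees; the focal length in pixels is half the picture's height over the tangent of half this angle, whatever the lens; pixels are square), "cx", "cy" (the principal point, pixels), "view" (4x4, takes a point from world to camera coordinates); the wrist camera has in their place "mount" (4x4, takes a point from camera to tool coordinates, whose origin is the TCP and whose axes are the flange's). Camera axes: x right, y down, z forward; pixel columns grow to the right and rows downward; lengths in m; the calibration is good to about 2 mm. A picture is of the moment at which its call begins: read the wrist's pose just before it.
- robot.job_done(): hands the job in, once; it reports no verdict.
The state is a dict: "time_s": time; "q": joint angles; "qd": joint speeds; "effort": joint torques, N m; "tool_pos": TCP position; "eef_rot": TCP orientation; "wrist_force": force on the tool from outside, world axes, zero at the start; "wrist_torque": the same for the moment, N m; "grip_width": finger opening in m.
Only numpy, scipy, OpenCV 4.12 (cv2) and the standard library are available. Lean on these libraries where they do the work, as an engineer would, in place of code of your own. Each camera call takes 0.05 s, during which the arm holds its last target. There are 200 camera calls.

TASK

Load the analyser's pull-out reagent shelf: with the shelf still out, stand every loose round bottle and every loose box-shaped cassette upright from the bench onto the shelf, each in the row that already holds one of its kind, squarely centred on the outlined places and filling each row from that first one rightwards with no place skipped, cassettes with a broad side facing front. Then push the shelf fully home and swing the latch clockwise all the way across its front to lock it. Leave the first two packs in their places and the other things on the bench alone.

Things in the scene. Friction and masses are not known exactly. Their poses are not given: they have to be found in the camera images.
- bottle0_mid (a point): Round white reagent bottle with a grey screw cap, 56 mm diameter, 72 mm tall (the lower 58 mm is the full-width cylinder, the cap is 40 mm wide), 0.16 to 0.31 kg, weight low down, already standing at the left end of its row on the shelf; it shows which row is the bottle row. The point is its centre, 36 mm above its foot; z up.
- bottle1_mid (a point): Round white reagent bottle with a grey screw cap, 56 mm diameter, 72 mm tall (the lower 58 mm is the full-width cylinder, the cap is 40 mm wide), 0.16 to 0.31 kg, weight low down, loose on the bench, upright; may be absent. The point is its centre, 36 mm above its foot; z up.
- bottle2_mid (a point): Round white reagent bottle with a grey screw cap, 56 mm diameter, 72 mm tall (the lower 58 mm is the full-width cylinder, the cap is 40 mm wide), 0.16 to 0.31 kg, weight low down, loose on the bench, upright; may be absent. The point is its centre, 36 mm above its foot; z up.
- bottle3_mid (a point): Round white reagent bottle with a grey screw cap, 56 mm diameter, 72 mm tall (the lower 58 mm is the full-width cylinder, the cap is 40 mm wide), 0.16 to 0.31 kg, weight low down, loose on the bench, upright; may be absent. The point is its centre, 36 mm above its foot; z up.
- cassette0_mid (a point): White box-shaped reagent cassette: body 48 mm (its x) by 56 mm (its y) by 56 mm tall, with two grey caps side by side along its y on top (68 mm tall in all), 0.15 to 0.28 kg, weight low down, already standing at the left end of its row on the shelf; it shows which row is the cassette row. The point is the centre of the body, 28 mm above its foot; z up. Broad faces (56 mm wide) look along its x.
- cassette1_mid (a point): White box-shaped reagent cassette: body 48 mm (its x) by 56 mm (its y) by 56 mm tall, with two grey caps side by side along its y on top (68 mm tall in all), 0.15 to 0.28 kg, weight low down, loose on the bench, upright, at any yaw; may be absent. The point is the centre of the body, 28 mm above its foot; z up. Broad faces (56 mm wide) look along its x.
- cassette2_mid (a point): White box-shaped reagent cassette: body 48 mm (its x) by 56 mm (its y) by 56 mm tall, with two grey caps side by side along its y on top (68 mm tall in all), 0.15 to 0.28 kg, weight low down, loose on the bench, upright, at any yaw; may be absent. The point is the centre of the body, 28 mm above its foot; z up. Broad faces (56 mm wide) look along its x.
- cassette3_mid (a point): White box-shaped reagent cassette: body 48 mm (its x) by 56 mm (its y) by 56 mm tall, with two grey caps side by side along its y on top (68 mm tall in all), 0.15 to 0.28 kg, weight low down, loose on the bench, upright, at any yaw; may be absent. The point is the centre of the body, 28 mm above its foot; z up. Broad faces (56 mm wide) look along its x.
- front0 (a point): Centre of a black-outlined 60 mm square on the floor of the pull-out shelf, at floor height (24 mm over the bench): row nearer the robot, place 0 counted from the left end as the robot sees it (left = shelf +y). Places are 64 mm apart along the row (shelf y), the two rows 90 mm apart (shelf x). Moves with the shelf; its x points away from the robot, the way the shelf is pushed in. A steel rim all round stands 8 mm above the shelf floor.
- front1 (a point): Centre of a black-outlined 60 mm square on the floor of the pull-out shelf, at floor height (24 mm over the bench): row nearer the robot, place 1 counted from the left end as the robot sees it (left = shelf +y). Places are 64 mm apart along the row (shelf y), the two rows 90 mm apart (shelf x). Moves with the shelf; its x points away from the robot, the way the shelf is pushed in. A steel rim all round stands 8 mm above the shelf floor.
- front2 (a point): Centre of a black-outlined 60 mm square on the floor of the pull-out shelf, at floor height (24 mm over the bench): row nearer the robot, place 2 counted from the left end as the robot sees it (left = shelf +y). Places are 64 mm apart along the row (shelf y), the two rows 90 mm apart (shelf x). Moves with the shelf; its x points away from the robot, the way the shelf is pushed in. A steel rim all round stands 8 mm above the shelf floor.
- front3 (a point): Centre of a black-outlined 60 mm square on the floor of the pull-out shelf, at floor height (24 mm over the bench): row nearer the robot, place 3 counted from the left end as the robot sees it (left = shelf +y). Places are 64 mm apart along the row (shelf y), the two rows 90 mm apart (shelf x). Moves with the shelf; its x points away from the robot, the way the shelf is pushed in. A steel rim all round stands 8 mm above the shelf floor.
- rear0 (a point): Centre of a black-outlined 60 mm square on the floor of the pull-out shelf, at floor height (24 mm over the bench): row farther from the robot, place 0 counted from the left end as the robot sees it (left = shelf +y). Places are 64 mm apart along the row (shelf y), the two rows 90 mm apart (shelf x). Moves with the shelf; its x points away from the robot, the way the shelf is pushed in. A steel rim all round stands 8 mm above the shelf floor.
- rear1 (a point): Centre of a black-outlined 60 mm square on the floor of the pull-out shelf, at floor height (24 mm over the bench): row farther from the robot, place 1 counted from the left end as the robot sees it (left = shelf +y). Places are 64 mm apart along the row (shelf y), the two rows 90 mm apart (shelf x). Moves with the shelf; its x points away from the robot, the way the shelf is pushed in. A steel rim all round stands 8 mm above the shelf floor.
- rear2 (a point): Centre of a black-outlined 60 mm square on the floor of the pull-out shelf, at floor height (24 mm over the bench): row farther from the robot, place 2 counted from the left end as the robot sees it (left = shelf +y). Places are 64 mm apart along the row (shelf y), the two rows 90 mm apart (shelf x). Moves with the shelf; its x points away from the robot, the way the shelf is pushed in. A steel rim all round stands 8 mm above the shelf floor.
- rear3 (a point): Centre of a black-outlined 60 mm square on the floor of the pull-out shelf, at floor height (24 mm over the bench): row farther from the robot, place 3 counted from the left end as the robot sees it (left = shelf +y). Places are 64 mm apart along the row (shelf y), the two rows 90 mm apart (shelf x). Moves with the shelf; its x points away from the robot, the way the shelf is pushed in. A steel rim all round stands 8 mm above the shelf floor.
- push_bar (a point): Middle of the robot-side face of the black push bar on the front of the pull-out shelf: bar 90 mm long (shelf y), 12 mm thick, 22 mm high, centre 60 mm above the bench, standing 31 mm clear in front of the shelf's front rim. Pushing this face along its x (away from the robot) slides the shelf in; about 4 N plus some damping. Axes are the shelf's.
- carriage (a joint): Slide of the pull-out shelf, m: 0 fully out (towards the robot), 0.05 fully home against its stop. Stays where it is left.
- latch (a joint): Swing latch at the right front corner of the shelf's dock, rad: around 0 open (arm points towards the robot, clear of the shelf), grows clockwise seen from above, 1.57 at its stop: arm lies across the front of the shelf, locked. Stays where it is left; about 0.08 N m.
- latch_knob (a point): Point on the axis of the latch's black upright grip, on the moving latch arm; its x axis points level from the grip to the latch's vertical hinge axis, 70 mm away. A round post of 20 mm diameter from 36 to 85 mm above the bench; the point is at 65 mm. The flat steel latch arm below it is at 31 to 41 mm. It may be pinched from above or pushed sideways.
- tip_jar: Open translucent jar, 110 mm diameter, 130 mm tall, a bystander, to be left alone. Origin at the centre of its underside.
- lidded_jar: Lidded translucent jar, 100 mm diameter, 120 mm tall, a bystander, to be left alone. Origin at the centre of its underside.
- carton: Small cardboard carton 70 x 100 x 45 mm, a bystander, to be left alone. Origin at the centre of its underside.
- sample_cup: Clear low cup 60 mm diameter, 50 mm tall, a bystander, to be left alone. Origin at the centre of its underside.

How it is judged:
On the way, in this order (a step that is already met when the one before it is completed fails the run):
1. with the shelf out, every bottle and cassette stands on its own row's places without a gap (((horizontal distance between bottle0_mid and front0 below 0.013 m and (horizontal distance between bottle1_mid and front1 below 0.013 m or horizontal distance between bottle1_mid and front2 below 0.013 m or horizontal distance between bottle1_mid and front3 below 0.013 m) and (horizontal distance between bottle2_mid and front1 below 0.013 m or horizontal distance between bottle2_mid and front2 below 0.013 m or horizontal distance between bottle2_mid and front3 below 0.013 m) and (horizontal distance between bottle3_mid and front1 below 0.013 m or horizontal distance between bottle3_mid and front2 below 0.013 m or horizontal distance between bottle3_mid and front3 below 0.013 m) and (horizontal distance between each of bottle0_mid, bottle1_mid, bottle2_mid, bottle3_mid and front2 above 0.013 m or horizontal distance between any of bottle0_mid, bottle1_mid, bottle2_mid, bottle3_mid and front1 below 0.013 m) and (horizontal distance between each of bottle0_mid, bottle1_mid, bottle2_mid, bottle3_mid and front3 above 0.013 m or horizontal distance between any of bottle0_mid, bottle1_mid, bottle2_mid, bottle3_mid and front2 below 0.013 m) and horizontal distance between cassette0_mid and rear0 below 0.013 m and (horizontal distance between cassette1_mid and rear1 below 0.013 m or horizontal distance between cassette1_mid and rear2 below 0.013 m or horizontal distance between cassette1_mid and rear3 below 0.013 m) and (horizontal distance between cassette2_mid and rear1 below 0.013 m or horizontal distance between cassette2_mid and rear2 below 0.013 m or horizontal distance between cassette2_mid and rear3 below 0.013 m) and (horizontal distance between cassette3_mid and rear1 below 0.013 m or horizontal distance between cassette3_mid and rear2 below 0.013 m or horizontal distance between cassette3_mid and rear3 below 0.013 m) and (horizontal distance between each of cassette0_mid, cassette1_mid, cassette2_mid, cassette3_mid and rear2 above 0.013 m or horizontal distance between any of cassette0_mid, cassette1_mid, cassette2_mid, cassette3_mid and rear1 below 0.013 m) and (horizontal distance between each of cassette0_mid, cassette1_mid, cassette2_mid, cassette3_mid and rear3 above 0.013 m or horizontal distance between any of cassette0_mid, cassette1_mid, cassette2_mid, cassette3_mid and rear2 below 0.013 m)) or (horizontal distance between bottle0_mid and rear0 below 0.013 m and (horizontal distance between bottle1_mid and rear1 below 0.013 m or horizontal distance between bottle1_mid and rear2 below 0.013 m or horizontal distance between bottle1_mid and rear3 below 0.013 m) and (horizontal distance between bottle2_mid and rear1 below 0.013 m or horizontal distance between bottle2_mid and rear2 below 0.013 m or horizontal distance between bottle2_mid and rear3 below 0.013 m) and (horizontal distance between bottle3_mid and rear1 below 0.013 m or horizontal distance between bottle3_mid and rear2 below 0.013 m or horizontal distance between bottle3_mid and rear3 below 0.013 m) and (horizontal distance between each of bottle0_mid, bottle1_mid, bottle2_mid, bottle3_mid and rear2 above 0.013 m or horizontal distance between any of bottle0_mid, bottle1_mid, bottle2_mid, bottle3_mid and rear1 below 0.013 m) and (horizontal distance between each of bottle0_mid, bottle1_mid, bottle2_mid, bottle3_mid and rear3 above 0.013 m or horizontal distance between any of bottle0_mid, bottle1_mid, bottle2_mid, bottle3_mid and rear2 below 0.013 m) and horizontal distance between cassette0_mid and front0 below 0.013 m and (horizontal distance between cassette1_mid and front1 below 0.013 m or horizontal distance between cassette1_mid and front2 below 0.013 m or horizontal distance between cassette1_mid and front3 below 0.013 m) and (horizontal distance between cassette2_mid and front1 below 0.013 m or horizontal distance between cassette2_mid and front2 below 0.013 m or horizontal distance between cassette2_mid and front3 below 0.013 m) and (horizontal distance between cassette3_mid and front1 below 0.013 m or horizontal distance between cassette3_mid and front2 below 0.013 m or horizontal distance between cassette3_mid and front3 below 0.013 m) and (horizontal distance between each of cassette0_mid, cassette1_mid, cassette2_mid, cassette3_mid and front2 above 0.013 m or horizontal distance between any of cassette0_mid, cassette1_mid, cassette2_mid, cassette3_mid and front1 below 0.013 m) and (horizontal distance between each of cassette0_mid, cassette1_mid, cassette2_mid, cassette3_mid and front3 above 0.013 m or horizontal distance between any of cassette0_mid, cassette1_mid, cassette2_mid, cassette3_mid and front2 below 0.013 m))) and angle between each of bottle0_mid, bottle1_mid, bottle2_mid, bottle3_mid, cassette0_mid, cassette1_mid, cassette2_mid, cassette3_mid's own z axis and vertical below 0.1 rad and angle between the y axis of each of cassette0_mid, cassette1_mid, cassette2_mid, cassette3_mid and the y axis of push_bar, either way round below 0.2 rad and z of each of bottle0_mid, bottle1_mid, bottle2_mid, bottle3_mid in the frame of front0 below 0.042 m and z of each of cassette0_mid, cassette1_mid, cassette2_mid, cassette3_mid in the frame of front0 below 0.034 m and linear speed of each of bottle0, bottle1, bottle2, bottle3, cassette0, cassette1, cassette2, cassette3 below 0.02 m/s and value of joint carriage below 0.02 m and distance of each of bottle0_mid, cassette0_mid from where it was at the start of the episode below 0.03 m), for 0.2 s.
2. the shelf is fully home, the latch not yet across (value of joint carriage above 0.046 m and value of joint latch below 0.9 rad), for 0.2 s.
3. the latch is swung fully across (value of joint carriage above 0.046 m and value of joint latch above 1.45 rad), for 0.2 s.
At the end, for the whole second after the job is handed in: All packs upright on the shelf, at rest, centres within 13 mm of outlined places of their own kind's row, filled from the left without a gap; cassettes square within 0.2 rad (either way round); slide above 0.046 m, latch above 1.45 rad (all of step 3 and ((horizontal distance between bottle0_mid and front0 below 0.013 m and (horizontal distance between bottle1_mid and front1 below 0.013 m or horizontal distance between bottle1_mid and front2 below 0.013 m or horizontal distance between bottle1_mid and front3 below 0.013 m) and (horizontal distance between bottle2_mid and front1 below 0.013 m or horizontal distance between bottle2_mid and front2 below 0.013 m or horizontal distance between bottle2_mid and front3 below 0.013 m) and (horizontal distance between bottle3_mid and front1 below 0.013 m or horizontal distance between bottle3_mid and front2 below 0.013 m or horizontal distance between bottle3_mid and front3 below 0.013 m) and (horizontal distance between each of bottle0_mid, bottle1_mid, bottle2_mid, bottle3_mid and front2 above 0.013 m or horizontal distance between any of bottle0_mid, bottle1_mid, bottle2_mid, bottle3_mid and front1 below 0.013 m) and (horizontal distance between each of bottle0_mid, bottle1_mid, bottle2_mid, bottle3_mid and front3 above 0.013 m or horizontal distance between any of bottle0_mid, bottle1_mid, bottle2_mid, bottle3_mid and front2 below 0.013 m) and horizontal distance between cassette0_mid and rear0 below 0.013 m and (horizontal distance between cassette1_mid and rear1 below 0.013 m or horizontal distance between cassette1_mid and rear2 below 0.013 m or horizontal distance between cassette1_mid and rear3 below 0.013 m) and (horizontal distance between cassette2_mid and rear1 below 0.013 m or horizontal distance between cassette2_mid and rear2 below 0.013 m or horizontal distance between cassette2_mid and rear3 below 0.013 m) and (horizontal distance between cassette3_mid and rear1 below 0.013 m or horizontal distance between cassette3_mid and rear2 below 0.013 m or horizontal distance between cassette3_mid and rear3 below 0.013 m) and (horizontal distance between each of cassette0_mid, cassette1_mid, cassette2_mid, cassette3_mid and rear2 above 0.013 m or horizontal distance between any of cassette0_mid, cassette1_mid, cassette2_mid, cassette3_mid and rear1 below 0.013 m) and (horizontal distance between each of cassette0_mid, cassette1_mid, cassette2_mid, cassette3_mid and rear3 above 0.013 m or horizontal distance between any of cassette0_mid, cassette1_mid, cassette2_mid, cassette3_mid and rear2 below 0.013 m)) or (horizontal distance between bottle0_mid and rear0 below 0.013 m and (horizontal distance between bottle1_mid and rear1 below 0.013 m or horizontal distance between bottle1_mid and rear2 below 0.013 m or horizontal distance between bottle1_mid and rear3 below 0.013 m) and (horizontal distance between bottle2_mid and rear1 below 0.013 m or horizontal distance between bottle2_mid and rear2 below 0.013 m or horizontal distance between bottle2_mid and rear3 below 0.013 m) and (horizontal distance between bottle3_mid and rear1 below 0.013 m or horizontal distance between bottle3_mid and rear2 below 0.013 m or horizontal distance between bottle3_mid and rear3 below 0.013 m) and (horizontal distance between each of bottle0_mid, bottle1_mid, bottle2_mid, bottle3_mid and rear2 above 0.013 m or horizontal distance between any of bottle0_mid, bottle1_mid, bottle2_mid, bottle3_mid and rear1 below 0.013 m) and (horizontal distance between each of bottle0_mid, bottle1_mid, bottle2_mid, bottle3_mid and rear3 above 0.013 m or horizontal distance between any of bottle0_mid, bottle1_mid, bottle2_mid, bottle3_mid and rear2 below 0.013 m) and horizontal distance between cassette0_mid and front0 below 0.013 m and (horizontal distance between cassette1_mid and front1 below 0.013 m or horizontal distance between cassette1_mid and front2 below 0.013 m or horizontal distance between cassette1_mid and front3 below 0.013 m) and (horizontal distance between cassette2_mid and front1 below 0.013 m or horizontal distance between cassette2_mid and front2 below 0.013 m or horizontal distance between cassette2_mid and front3 below 0.013 m) and (horizontal distance between cassette3_mid and front1 below 0.013 m or horizontal distance between cassette3_mid and front2 below 0.013 m or horizontal distance between cassette3_mid and front3 below 0.013 m) and (horizontal distance between each of cassette0_mid, cassette1_mid, cassette2_mid, cassette3_mid and front2 above 0.013 m or horizontal distance between any of cassette0_mid, cassette1_mid, cassette2_mid, cassette3_mid and front1 below 0.013 m) and (horizontal distance between each of cassette0_mid, cassette1_mid, cassette2_mid, cassette3_mid and front3 above 0.013 m or horizontal distance between any of cassette0_mid, cassette1_mid, cassette2_mid, cassette3_mid and front2 below 0.013 m))) and angle between each of bottle0_mid, bottle1_mid, bottle2_mid, bottle3_mid, cassette0_mid, cassette1_mid, cassette2_mid, cassette3_mid's own z axis and vertical below 0.1 rad and angle between the y axis of each of cassette0_mid, cassette1_mid, cassette2_mid, cassette3_mid and the y axis of push_bar, either way round below 0.2 rad and z of each of bottle0_mid, bottle1_mid, bottle2_mid, bottle3_mid in the frame of front0 below 0.042 m and z of each of cassette0_mid, cassette1_mid, cassette2_mid, cassette3_mid in the frame of front0 below 0.034 m and linear speed of each of bottle0, bottle1, bottle2, bottle3, cassette0, cassette1, cassette2, cassette3 below 0.02 m/s); the robot touches nothing.
It fails at once if a bystander is knocked over or shifted by more than 6 cm (distance of any of tip_jar, lidded_jar, carton, sample_cup from where it was at the start of the episode above 0.06 m or angle between any of tip_jar, lidded_jar, carton, sample_cup's own z axis and vertical above 0.4 rad).
It fails at once if the latch is swung across while the shelf is not home (value of joint latch above 1.1 rad and value of joint carriage below 0.04 m).
Of bottle1, bottle2, bottle3, cassette1, cassette2, cassette3 only 4 to 6 are there at a start; the rules pass over those that are not, and their reading is None.
At some moment in a run one of bottle1, bottle2, bottle3, cassette1, cassette2, cassette3 may be knocked a few centimetres aside while the robot is not near it.
It also fails if it takes over 210 s, if anything falls off the work surface, if the arm or the gripper's body presses on something with over 40 N, if the wrist force passes 120 N, or if a joint passes its speed limit or range.

## Working session

There is one attempt and no reset: what is moved stays moved. The work goes in short steps, Python scripts to look and compute and a shell command to move; the robot and the scene stay as the last step left them, time stands still between calls to the robot, and variables do not carry over. Pictures are saved under pics/ and viewed, about 12 in all and at most 16, crops included, and the job is handed in when it is done.

```bash
ls; mkdir -p pics; cat > h.py <<'E'
import numpy as np, cv2
from station import robot
def cam(n):
    s=robot.sense(); c=robot.read_camera(n); 
    f=240/np.tan(np.radians(c["fovy"])/2)
    if "view" in c: T=np.linalg.inv(np.array(c["view"]))
    else:
        T=np.eye(4);T[:3,:3]=np.array(s["eef_rot"]);T[:3,3]=s["tool_pos"];T=T@np.array(c["mount"])
    z=c["z_map"];v,u=np.mgrid[:480,:640]
    P=np.stack([(u-c["cx"])/f*z,(v-c["cy"])/f*z,z,np.ones_like(z)],-1)@T.T
    return c["img"],P[...,:3],z>0
def save(im,n): cv2.imwrite("pics/"+n,cv2.cvtColor(im,cv2.COLOR_RGB2BGR))
E
python3 - <<'E'
from h import *
for n in("scene","top"):
    im,P,ok=cam(n);save(im,n+"0.png");np.savez(n+"0.npz",im=im,P=P,ok=ok)
print(robot.sense())
E
```

```text
pics
{'time_s': 0.1, 'q': array([-1.28351548,  0.4179293 , -0.01033127,  1.61410237,  0.00471094,
        1.11071325, -0.05298642]), 'qd': array([-0.00111169, -0.00080723,  0.00069844, -0.00083669,  0.00076858,
        0.00128626, -0.00093362]), 'effort': array([ 1.95634275e-03, -8.65824795e+01,  6.80926256e-01, -4.35638738e+01,
        1.92363386e-02,  4.88312871e-03, -4.74633453e-05]), 'tool_pos': array([0.20170028, 0.5912279 , 0.23071821]), 'eef_rot': array([[-9.46453573e-01,  3.22839829e-01, -2.82475282e-04],
       [ 3.22839941e-01,  9.46452946e-01, -1.09247724e-03],
       [-8.53456028e-05, -1.12517329e-03, -9.99999363e-01]]), 'wrist_force': array([-0.20569062,  0.54097358,  0.16077974]), 'wrist_torque': array([-0.02292101,  0.03356041, -0.01718319]), 'grip_width': 0.08527941657066843}
```

View pics/top0.png

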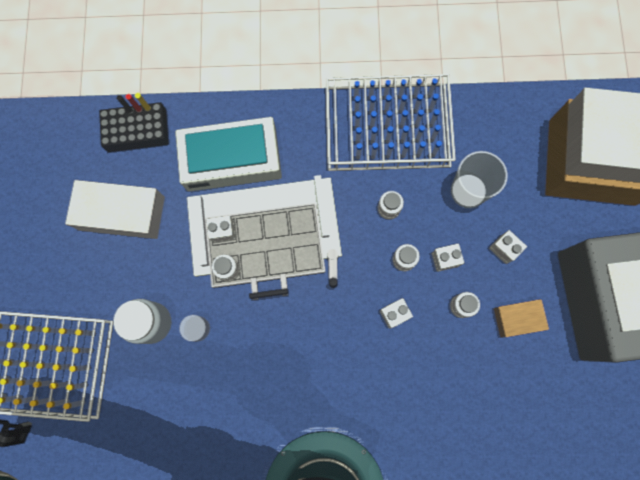

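View pics/scene0.png

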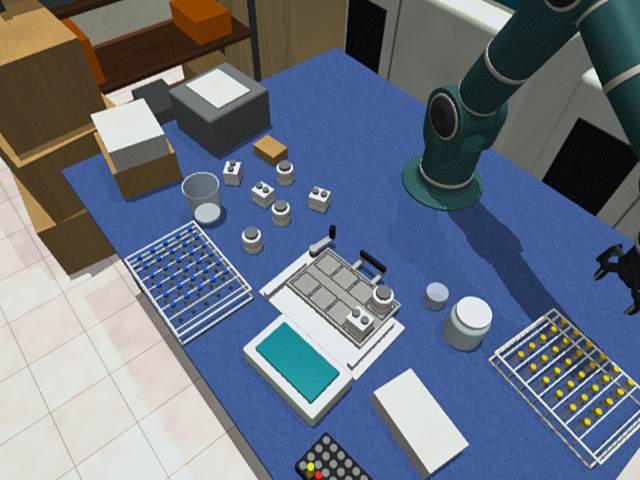

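The top view shows three loose bottles at (391,204), (406,257) and (465,304), and three cassettes at (397,313), (448,257) and (508,246). Bottle0 is in the front row at (223,265) and cassette0 in the rear row at (219,228). The push bar is at (268,293) and the latch knob at (333,283).

```bash
cat >> h.py <<'E'
def blob(P,ok,c,r,lo,hi):
    "points with height lo..hi within r of c(world xy)"
    d=np.hypot(P[...,0]-c[0],P[...,1]-c[1]);m=ok&(d<r)&(P[...,2]>lo)&(P[...,2]<hi)
    return P[m]
def bottle(P,ok,c,r=.045,base=0):
    for _ in range(3):
        p=blob(P,ok,c,r,base+.067,base+.08)
        if len(p)<5:return None
        (x,y),rad=cv2.minEnclosingCircle((p[:,:2]*1000).astype(np.float32));c=(x/1e3,y/1e3);r=.03
    return np.round([x,y,rad,len(p),p[:,2].mean()*1e3,*p[:,:2].mean(0)*1e3],1)
def cass(P,ok,c,r=.045,base=0):
    for _ in range(2):
        p=blob(P,ok,c,r,base+.049,base+.078)
        if len(p)<5:return None
        R=cv2.minAreaRect((p[:,:2]*1000).astype(np.float32));c=np.array(R[0])/1e3
    (w,h),a=R[1],R[2]
    if w>h:a+=90   # direction of short (x) axis... a = angle of width edge
    # width edge dir=a ; if w<h, short axis dir = a
    if w>h: pass
    cap=p[p[:,2]>base+.063]
    ca=np.nan
    if len(cap)>5:
        q=cap[:,:2]-cap[:,:2].mean(0);_,_,V=np.linalg.svd(q,full_matrices=0);ca=np.degrees(np.arctan2(V[0,1],V[0,0]))
    return np.round([*R[0],w,h,(a+90)%180-90,ca%180,len(p),*(cap[:,:2].mean(0)*1e3)],1)
E
python3 - <<'E'
from h import *
d=np.load("top0.npz");P=d["P"];ok=d["ok"]
w=lambda u,v:P[v,u]
for n,u,v in[("b0",223,265),("b1",391,200),("b2",406,254),("b3",465,300)]:print(n,w(u,v).round(3),bottle(P,ok,w(u,v)[:2],base=.024*(n=="b0")))
for n,u,v in[("c0",219,226),("c1",397,311),("c2",448,256),("c3",508,244)]:print(n,w(u,v).round(3),cass(P,ok,w(u,v)[:2],base=.024*(n=="c0")))
for n,u,v in[("barL",252,295),("barR",286,291),("barM",268,293),("knob",333,283),("rimFL",212,285),("rimFR",326,271),("cupbyst",193,328),("ljar",137,320),("carton",523,318),("tipjar",483,175)]:print(n,w(u,v).round(3))
E
```

```text
b0 [0.508 0.214 0.097] [507.7 216.   20.  241.   96.5 507.5 215.7]
b1 [ 0.655 -0.173  0.072] [ 653.7 -175.8   19.9  218.    72.5  653.5 -175.3]
b2 [ 0.526 -0.201  0.073] [ 524.6 -205.2   20.3  229.    72.3  524.1 -205.2]
b3 [ 0.318 -0.032  1.286] None
c0 [0.603 0.229 0.076] [599.7 227.7  49.3  56.7   7.9  96.6 505.  600.1 227.4]
c1 [ 0.398 -0.176  0.058] [ 394.4 -175.4   48.2   56.7   24.6  115.1  528.   394.3 -175. ]
c2 [ 0.519 -0.297  0.07 ] [ 521.7 -303.8   48.5   57.5   11.2  100.8  510.   521.9 -302.7]
c3 [ 0.543 -0.435  0.069] [ 543.2 -445.6   56.1   49.6  -47.1   43.7  519.   543.2 -445.3]
barL [0.441 0.152 0.073]
barR [0.448 0.075 0.071]
barM [0.445 0.116 0.07 ]
knob [ 0.462 -0.032  0.087]
rimFL [0.471 0.253 0.031]
rimFR [ 0.502 -0.016 -0.001]
cupbyst [0.371 0.29  0.055]
ljar [0.388 0.396 0.118]
carton [ 0.376 -0.461  0.046]
tipjar [ 0.722 -0.403  0.031]
```

```bash
cat >> h.py <<'E'
from scipy.optimize import minimize
def fitgrid(im,P,ok,x0=(.508,.216,.12),n=4):
    g=cv2.cvtColor(im,cv2.COLOR_RGB2GRAY).astype(float)
    g=g-cv2.GaussianBlur(g,(0,0),6)
    m=ok&(abs(P[...,2]-.024)<.004)&(g<-8);m[:]=m
    q=P[m][:,:2];w=-g[m]
    def cost(t):
        c,s=np.cos(t[2]),np.sin(t[2]);d=q-t[:2];a=d@[c,s];b=-(d@[-s,c])
        best=np.full(len(q),.006)
        for r in(0,.09):
            for k in range(4):
                e=np.maximum(abs(a-r),abs(b-.064*k))-.0295;best=np.minimum(best,abs(e))
        return (w*best**2).sum()/w.sum()*1e6
    res=min((minimize(cost,np.array(x0)+[dx,dy,da],method="Nelder-Mead",options=dict(xatol=1e-5,fatol=1e-4,initial_simplex=np.array(x0)+[dx,dy,da]+np.array([[0,0,0],[.005,0,0],[0,.005,0],[0,0,.03]]))) for dx in(-.008,0,.008) for dy in(-.008,0,.008) for da in(-.03,.0,.03)),key=lambda r:r.fun)
    return res.x,res.fun,len(q)
E
python3 - <<'E'
from h import *
d=np.load("top0.npz");P=d["P"];ok=d["ok"];im=d["im"]
x,f,n=fitgrid(im,P,ok);print("front0",x[:2]*1e3,"yaw",np.degrees(x[2]),f,n)
c,s=np.cos(x[2]),np.sin(x[2])
for r in(0,90):print([(x[:2]*1e3+r*np.array([c,s])-64*k*np.array([-s,c])).round(1).tolist() for k in range(4)])
print("b3",bottle(P,ok,(.408,-.33),r=.06))
p=blob(P,ok,(.445,.115),.07,.066,.08);R=cv2.minAreaRect((p[:,:2]*1e3).astype(np.float32));print("bar",R,p[:,2].mean())
p=blob(P,ok,(.462,-.032),.03,.078,.095);print("knob",p.mean(0)*1e3,len(p))
p=blob(P,ok,(.5,-.03),.09,.034,.045);print("arm",len(p),p.mean(0), cv2.minAreaRect((p[:,:2]*1e3).astype(np.float32)))
z=P[...,2];
for n,c in(("carton",(.376,-.461)),("tipjar",(.72,-.40)),("cup",(.371,.29)),("ljar",(.388,.396))):
    p=blob(P,ok,c,.1,.02 if n!="carton" else .04,.16);print(n,p.min(0).round(3),p.max(0).round(3))
E
```

```text
front0 [512.39183129 220.23135124] yaw 6.177335445653669 16.93330296943512 2681
[[512.4, 220.2], [519.3, 156.6], [526.2, 93.0], [533.1, 29.3]]
[[601.9, 229.9], [608.8, 166.3], [615.6, 102.7], [622.5, 39.0]]
b3 [ 409.3 -335.3   20.1  247.    72.3  409.7 -335. ]
bar ((445.2402648925781, 115.87771606445312), (12.5798978805542, 88.25987243652344), 6.615364074707031) 0.07162838966323082
knob [465.64870815 -32.61136283  85.62909379] 60
arm 266 [ 0.52004661 -0.02732657  0.04066965] ((528.4235229492188, -13.645339965820312), (96.72655487060547, 119.87820434570312), 67.54737091064453)
carton [ 0.336 -0.517  0.04 ] [ 0.416 -0.409  0.053]
tipjar [ 0.637 -0.426  0.02 ] [ 0.792 -0.307  0.135]
cup [0.342 0.262 0.02 ] [0.427 0.389 0.128]
ljar [0.339 0.296 0.02 ] [0.437 0.496 0.128]
```

```bash
python3 -m creep '[[[0,0,-8],[30,-30,20],1],[[0,0,-16],[60,-70,40],1],[[0,0,-24],[90,-110,60],1],[[0,0,-32],[115,-150,80],1],[[0,0,-40],[140,-190,100],1],[[0,0,-48],[165,-235,120],1],[[0,0,-56],[190,-280,140],1],[[0,0,-65],[210,-320,150],1],[[0,0,-65],[230,-360,160],1],[[0,0,-65],[250,-400,170],1],[[0,0,-65],[270,-440,170],1],[[0,0,-65],[270,-470,170],1],[[0,0,-65],[270,-470,170],1],[[0,0,-65],[270,-470,170],1]]'
python3 - <<'E'
from h import *
im,P,ok=cam("wrist");np.savez("w1.npz",im=im,P=P,ok=ok)
x,f,n=fitgrid(im,P,ok);print("front0",x[:2]*1e3,"yaw",np.degrees(x[2]),f,n)
print("b0",bottle(P,ok,(.508,.216),base=.024),"c0",cass(P,ok,(.6,.228),base=.024))
# rectified view 1px=0.5mm w/ overlay
g=im.copy()
out=np.zeros((500,640,3),np.uint8)
U=np.round((.30-P[...,1])/.0006).astype(int);V=np.round((.72-P[...,0])/.0006).astype(int)
m=ok&(U>=0)&(U<640)&(V>=0)&(V<500);out[V[m],U[m]]=im[m]
out=cv2.dilate(out,np.ones((2,2)))
c,s=np.cos(x[2]),np.sin(x[2])
for r in(0,.09):
  for k in range(4):
    cc=x[:2]+r*np.array([c,s])-.064*k*np.array([-s,c])
    p=[cc+a*.03*np.array([c,s])+b*.03*np.array([-s,c]) for a,b in((1,1),(1,-1),(-1,-1),(-1,1))]
    cv2.polylines(out,[np.array([[(.30-q[1])/.0006,(.72-q[0])/.0006] for q in p]).astype(int)],True,(255,0,0),1)
save(out,"rect.png")
E
```

```text
time_s: 1.5
tool_pos: [0.4716, 0.1209, 0.4006]
eef_rot: [[-0.106, 0.994, -0.001], [0.994, 0.106, 0.0], [0.0, -0.001, -1.0]]
wrist_force: [0.3, 0.4, -0.5]
grip_width: 0.0853
front0 [513.46700663 219.99812238] yaw 6.298091898532942 11.232092454998172 4929
b0 [510.6 216.7  19.9 919.   94.9 510.2 216.9] c0 [ 602.8  228.7   48.2   55.7    7.1   97.2 1898.   602.3  229.2]
```

View pics/rect.png

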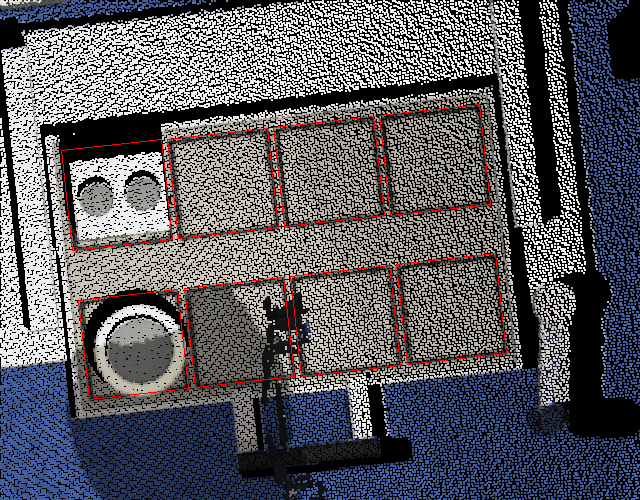

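The overlay lies on the outlines: front0 is about (513,220) with yaw 6.25°, and the bar and c0 agree with it. I'll start with b2.

```bash
cat >> h.py <<'E'
B={"b1":(.654,-.176),"b2":(.525,-.205),"b3":(.409,-.335)};C={"c1":(.394,-.175),"c2":(.522,-.304),"c3":(.543,-.446)}
def survey(n,only=None):
    im,P,ok=cam(n);s=robot.sense();t=np.array(s["tool_pos"])*1e3
    y=np.array(s["eef_rot"])[:,1];print("t",s["time_s"],"tcp",t.round(1),"jaw",np.degrees(np.arctan2(y[1],y[0])).round(1),"F",np.round(s["wrist_force"],1),"w",s["grip_width"])
    for k,v in{**B,**C}.items():
        if only and k not in only:continue
        r=(bottle if k[0]=="b" else cass)(P,ok,v,r=.055)
        print(n,k,r,"shift",None if r is None else (r[:2]-t[:2]).round(1))
    return im,P,ok
E
python3 -m creep '[[[0,0,0],[10,-45,0],1],[[0,0,0],[20,-90,-10],1],[[0,0,0],[30,-135,-30],1],[[0,0,0],[40,-175,-50],1],[[0,0,0],[45,-215,-80],1],[[0,0,0],[50,-250,-110],1],[[0,0,0],[53,-290,-140],1],[[0,0,0],[53,-326,-160],1],[[0,0,0],[53,-326,-180],1],[[0,0,0],[53,-326,-180],1],[[0,0,0],[53,-326,-180],1]]' | head -2
python3 -c "
from h import *
survey('wrist',['b2','c2','c1']);survey('top')"
```

```text
time_s: 2.65
tool_pos: [0.525, -0.2029, 0.2207]
t 2.7 tcp [ 525.3 -202.9  221.3] jaw 6.3 F [-0.4 -0.6  0.7] w 0.08548295445442924
wrist b2 [ 527.6 -204.7   19.8 1633.    71.   527.6 -204. ] shift [ 2.3 -1.8]
wrist c1 [ 397.3 -175.1   48.8   56.    26.1  116.2 3784.   397.9 -174.2] shift [-128.    27.8]
wrist c2 [ 525.  -302.5   48.    56.3   11.6  101.5 2644.   525.  -301.3] shift [ -0.3 -99.6]
t 2.75 tcp [ 525.4 -203.   221.6] jaw 6.3 F [-0.2  0.6  1.5] w 0.08528953744306125
top b1 [ 653.1 -175.7   20.1  221.    72.4  653.3 -175.3] shift [127.7  27.3]
top b2 None shift None
top b3 [ 409.6 -335.    19.8  251.    72.7  409.7 -334.6] shift [-115.8 -132. ]
top c1 None shift None
top c2 None shift None
top c3 [ 543.3 -445.5   56.1   50.9  -47.4   45.   518.   542.8 -444.9] shift [  17.9 -242.5]
```

```bash
python3 -m creep '[[[0,0,0],[2,-2,-45],1],[[0,0,0],[2,-2,-90],1],[[0,0,0],[2,-2,-135],1],[[0,0,0],[2,-2,-170],1],[[0,0,0],[2,-2,-195],1],[[0,0,0],[2,-2,-206],1],[[0,0,0],[2,-2,-206],1],[[0,0,0],[2,-2,-206],1],[[0,0,0],[2,-2,-206],-1],[[0,0,0],[2,-2,-206],-1],[[0,0,0],[2,-2,-206],-1],[[0,0,0],[2,-2,-206],-1],[[0,0,0],[2,-2,-206],-1],[[0,0,0],[2,-2,-206],-1],[[0,0,0],[2,-2,-206],-1],[[0,0,0],[2,-2,-206],-1],[[0,0,0],[2,-2,-170],-1],[[0,0,0],[2,-2,-130],-1],[[0,0,0],[2,-2,-100],-1],[[0,0,0],[2,-2,-100],-1]]'
```

```text
time_s: 4.75
tool_pos: [0.5291, -0.2057, 0.1256]
eef_rot: [[-0.11, 0.994, 0.006], [0.994, 0.11, -0.001], [-0.001, 0.006, -1.0]]
wrist_force: [0.1, -0.2, -3.6]
grip_width: 0.0545
```

```bash
python3 -m creep '[[[0,0,0],[0,25,20],-1],[[0,0,0],[-2,65,20],-1],[[0,0,0],[-4,105,20],-1],[[0,0,0],[-6,145,20],-1],[[0,0,0],[-8,185,20],-1],[[0,0,0],[-9,225,20],-1],[[0,0,0],[-9,265,20],-1],[[0,0,0],[-9,305,20],-1],[[0,0,0],[-9,340,20],-1],[[0,0,0],[-9,362,20],-1],[[0,0,0],[-9,362,10],-1],[[0,0,0],[-9,362,-20],-1],[[0,0,0],[-9,362,-45],-1],[[0,0,0],[-9,362,-45],-1]]'
```

```text
time_s: 6.15
tool_pos: [0.5181, 0.155, 0.0776]
eef_rot: [[-0.109, 0.994, 0.001], [0.994, 0.109, -0.003], [-0.003, 0.001, -1.0]]
wrist_force: [-0.6, -0.0, -1.7]
grip_width: 0.055
```

```bash
python3 -m creep '[[[0,0,0],[2,1,-15],-1],[[0,0,0],[2,1,-30],-1],[[0,0,0],[2,1,-36],-1],[[0,0,0],[2,1,-38],-1],[[0,0,0],[2,1,-38],-1],[[0,0,0],[2,1,-38],-1]]'
```

```text
time_s: 6.75
tool_pos: [0.5214, 0.1558, 0.0409]
eef_rot: [[-0.109, 0.994, 0.004], [0.994, 0.109, -0.003], [-0.003, 0.003, -1.0]]
wrist_force: [1.5, -2.0, 7.7]
grip_width: 0.0552
```

```bash
python3 -m creep '[[[0,0,0],[0,0,0],0.7],[[0,0,0],[0,0,0],0.7],[[0,0,0],[0,0,0],0.7],[[0,0,0],[0,0,0],0.7],[[0,0,0],[0,0,0],0.7],[[0,0,0],[0,0,30],0.7],[[0,0,0],[0,0,80],1],[[0,0,0],[0,-20,130],1],[[0,0,0],[5,-50,170],1],[[0,0,0],[30,-80,180],1],[[0,0,0],[45,-120,180],1],[[0,0,0],[65,-160,180],1],[[0,0,0],[85,-200,180],1],[[0,0,0],[100,-240,180],1],[[0,0,0],[120,-280,180],1],[[0,0,0],[134,-331,180],1],[[0,0,0],[134,-331,180],1],[[0,0,0],[134,-331,180],1]]'
python3 -c "
from h import *
survey('wrist',['b1','c2']);im,P,ok=survey('top');print(bottle(P,ok,(.52,.156),base=.024))"
```

```text
time_s: 8.55
tool_pos: [0.655, -0.177, 0.2204]
eef_rot: [[-0.106, 0.994, 0.003], [0.994, 0.106, -0.003], [-0.003, 0.002, -1.0]]
wrist_force: [0.6, 1.3, -0.6]
grip_width: 0.0856
t 8.6 tcp [ 655.3 -175.1  220.5] jaw 6.2 F [ 0.5 -0.2  0.1] w 0.08544962478971627
wrist b1 [ 657.1 -174.6   19.8 1658.    71.   657.  -173.7] shift [1.8 0.5]
wrist c2 [ 523.9 -295.3   48.4   41.9  -78.4   49.2 1161.   521.5 -286.4] shift [-131.4 -120.2]
t 8.65 tcp [ 655.4 -174.1  220.7] jaw 6.3 F [-0.6  0.9 -0.1] w 0.0855488679753385
top b1 None shift None
top b2 None shift None
top b3 [ 409.6 -334.8   19.9  253.    72.5  409.7 -334.7] shift [-245.8 -160.7]
top c1 [ 394.3 -175.5   48.2   56.6   25.5  115.4  532.   394.2 -175.3] shift [-261.1   -1.4]
top c2 [ 521.6 -303.5   48.4   57.1   11.3  103.4  510.   521.6 -302.8] shift [-133.8 -129.4]
top c3 [ 542.7 -445.    56.3   50.2  -46.9   43.5  524.   543.1 -444.8] shift [-112.7 -270.9]
[517.2 168.2  29.9 231.   96.9 518.6 156.6]
```

```bash
python3 -m creep '[[[0,0,0],[2,0,-45],1],[[0,0,0],[2,0,-90],1],[[0,0,0],[2,0,-135],1],[[0,0,0],[2,0,-170],1],[[0,0,0],[2,0,-195],1],[[0,0,0],[2,0,-206],1],[[0,0,0],[2,0,-206],1],[[0,0,0],[2,0,-206],1],[[0,0,0],[2,0,-206],-1],[[0,0,0],[2,0,-206],-1],[[0,0,0],[2,0,-206],-1],[[0,0,0],[2,0,-206],-1],[[0,0,0],[2,0,-206],-1],[[0,0,0],[2,0,-206],-1],[[0,0,0],[2,0,-206],-1],[[0,0,0],[2,0,-206],-1],[[0,0,0],[2,0,-170],-1],[[0,0,0],[2,0,-130],-1],[[0,0,0],[2,0,-80],-1],[[0,0,0],[2,0,-80],-1]]'
```

```text
time_s: 10.65
tool_pos: [0.6601, -0.1755, 0.1479]
eef_rot: [[-0.109, 0.994, 0.012], [0.994, 0.109, -0.004], [-0.005, 0.012, -1.0]]
wrist_force: [-0.5, -0.4, -2.7]
grip_width: 0.0548
```

```bash
python3 -m creep '[[[0,0,0],[-20,35,0],-1],[[0,0,0],[-40,70,0],-1],[[0,0,0],[-60,105,0],-1],[[0,0,0],[-80,145,0],-1],[[0,0,0],[-100,185,0],-1],[[0,0,0],[-120,225,0],-1],[[0,0,0],[-133,255,0],-1],[[0,0,0],[-133,268,0],-1],[[0,0,0],[-133,268,-20],-1],[[0,0,0],[-133,268,-50],-1],[[0,0,0],[-133,268,-70],-1],[[0,0,0],[-133,268,-70],-1],[[0,0,0],[-133,268,-70],-1]]'
```

```text
time_s: 11.95
tool_pos: [0.5276, 0.092, 0.0784]
eef_rot: [[-0.108, 0.994, 0.013], [0.994, 0.108, -0.004], [-0.005, 0.012, -1.0]]
wrist_force: [0.0, -0.8, -0.2]
grip_width: 0.0547
```

```bash
python3 -m creep '[[[0.2,0.7,0],[0,1,-15],-1],[[0.2,0.7,0],[0,1,-30],-1],[[0.2,0.7,0],[0,1,-36],-1],[[0.2,0.7,0],[0,1,-38],-1],[[0.2,0.7,0],[0,1,-38],-1],[[0.2,0.7,0],[0,1,-38],-1]]'
```

```text
time_s: 12.55
tool_pos: [0.5275, 0.0929, 0.0403]
eef_rot: [[-0.108, 0.994, 0.0], [0.994, 0.108, -0.001], [-0.001, 0.0, -1.0]]
wrist_force: [-0.5, 0.2, -2.0]
grip_width: 0.055
```

```bash
python3 -m creep '[[[0,0,0],[0,0,-1],-1],[[0,0,0],[0,0,-2],-1],[[0,0,0],[0,0,-2],-1]]'; python3 -m creep '[[[0,0,0],[0,0,0],0.7],[[0,0,0],[0,0,0],0.7],[[0,0,0],[0,0,0],0.7],[[0,0,0],[0,0,0],0.7],[[0,0,0],[0,0,0],0.7],[[0,0,0],[0,0,30],0.7],[[0,0,0],[0,0,80],1],[[0,0,0],[0,-20,130],1],[[0,0,0],[0,-50,170],1],[[0,0,0],[-20,-95,180],1],[[0,0,0],[-40,-140,180],1],[[0,0,0],[-60,-185,180],1],[[0,0,0],[-75,-230,180],1],[[0,0,0],[-90,-275,180],1],[[0,0,0],[-100,-320,180],1],[[0,0,0],[-110,-365,180],1],[[0,0,0],[-115,-410,180],1],[[0,0,0],[-115,-428,180],1],[[0,0,0],[-115,-428,180],1],[[0,0,0],[-115,-428,180],1]]'
python3 -c "
from h import *
survey('wrist',['b3']);im,P,ok=survey('top');print(bottle(P,ok,(.52,.156),r=.03,base=.024),bottle(P,ok,(.527,.093),r=.03,base=.024))"
```

```text
time_s: 12.85
tool_pos: [0.5293, 0.0931, 0.0399]
eef_rot: [[-0.108, 0.994, 0.004], [0.994, 0.108, 0.001], [0.0, 0.004, -1.0]]
wrist_force: [-1.7, 1.4, 26.8]
grip_width: 0.0551
time_s: 14.85
tool_pos: [0.4141, -0.3348, 0.2197]
eef_rot: [[-0.107, 0.994, 0.003], [0.994, 0.107, 0.001], [0.0, 0.003, -1.0]]
wrist_force: [-0.2, 0.1, -0.7]
grip_width: 0.0854
t 14.9 tcp [ 414.4 -334.1  219.7] jaw 6.2 F [-0.3  1.2 -0.9] w 0.08550068047235675
wrist b3 [ 412.9 -335.1   19.8 1660.    71.   412.8 -334.4] shift [-1.5 -1. ]
t 14.95 tcp [ 414.6 -333.8  219.8] jaw 6.3 F [ 0.5  0.3 -0.6] w 0.08538908837281997
top b1 None shift None
top b2 None shift None
top b3 [ 421.1 -325.7   12.    20.    72.1  422.3 -324. ] shift [6.5 8.1]
top c1 [ 394.2 -175.5   48.3   56.1   26.5  116.4  530.   394.1 -174.9] shift [-20.4 158.3]
top c2 [ 521.7 -303.5   48.    58.2   10.7  101.4  511.   522.  -303.2] shift [107.1  30.3]
top c3 [ 553.5 -436.2   28.8   49.4   42.1   94.4  252.   553.3 -435.8] shift [ 138.9 -102.4]
[521.9 155.2  19.9 242.   96.7 521.6 155.1] [527.   91.4  20.  239.   96.6 526.8  91.6]
```

```bash
python3 -m creep '[[[0,0,0],[-2,-1,-45],1],[[0,0,0],[-2,-1,-90],1],[[0,0,0],[-2,-1,-135],1],[[0,0,0],[-2,-1,-170],1],[[0,0,0],[-2,-1,-195],1],[[0,0,0],[-2,-1,-205],1],[[0,0,0],[-2,-1,-205],1],[[0,0,0],[-2,-1,-205],1],[[0,0,0],[-2,-1,-205],-1],[[0,0,0],[-2,-1,-205],-1],[[0,0,0],[-2,-1,-205],-1],[[0,0,0],[-2,-1,-205],-1],[[0,0,0],[-2,-1,-205],-1],[[0,0,0],[-2,-1,-205],-1],[[0,0,0],[-2,-1,-205],-1],[[0,0,0],[-2,-1,-205],-1],[[0,0,0],[-2,-1,-170],-1],[[0,0,0],[-2,-1,-130],-1],[[0,0,0],[-2,-1,-80],-1],[[0,0,0],[-2,-1,-80],-1]]'
```

```text
time_s: 16.95
tool_pos: [0.4144, -0.3366, 0.1453]
eef_rot: [[-0.109, 0.994, 0.011], [0.994, 0.109, -0.002], [-0.003, 0.01, -1.0]]
wrist_force: [-0.2, -1.3, -3.0]
grip_width: 0.0551
```

```bash
python3 -m creep '[[[0.1,0.6,0],[15,40,0],-1],[[0.1,0.6,0],[30,80,0],-1],[[0.1,0.6,0],[45,120,0],-1],[[0.1,0.6,0],[60,160,0],-1],[[0.1,0.6,0],[75,200,0],-1],[[0.1,0.6,0],[90,240,0],-1],[[0.1,0.6,0],[100,280,0],-1],[[0.1,0.6,0],[110,320,0],-1],[[0.1,0.6,0],[119,350,0],-1],[[0.1,0.6,0],[119,366,0],-1],[[0.1,0.6,0],[119,366,-20],-1],[[0.1,0.6,0],[119,366,-45],-1],[[0.1,0.6,0],[119,366,-67],-1],[[0.1,0.6,0],[119,366,-67],-1],[[0.1,0.6,0],[119,366,-67],-1]]'
```

```text
time_s: 18.45
tool_pos: [0.5335, 0.0291, 0.0788]
eef_rot: [[-0.109, 0.994, 0.0], [0.994, 0.109, -0.001], [-0.001, -0.0, -1.0]]
wrist_force: [-0.1, -1.0, -1.3]
grip_width: 0.0552
```

```bash
python3 -m creep '[[[0,0,0],[0,0,-15],-1],[[0,0,0],[0,0,-30],-1],[[0,0,0],[0,0,-36],-1],[[0,0,0],[0,0,-39],-1],[[0,0,0],[0,0,-39],-1],[[0,0,0],[0,0,-39],-1]]';  python3 -m creep '[[[0,0,0],[0,0,0],0.7],[[0,0,0],[0,0,0],0.7],[[0,0,0],[0,0,0],0.7],[[0,0,0],[0,0,0],0.7],[[0,0,0],[0,0,0],0.7],[[0,0,0],[0,0,30],0.7],[[0,0,0],[0,0,80],1],[[0,0,0],[0,-10,130],1],[[0,0,5],[-20,-30,170],1],[[0,0,10],[-50,-60,180],1],[[0,0,15],[-80,-90,180],1],[[0,0,19],[-110,-130,180],1],[[0,0,19],[-125,-170,180],1],[[0,0,19],[-136,-204,180],1],[[0,0,19],[-136,-204,180],1],[[0,0,19],[-136,-204,180],1]]'
python3 -c "
from h import *
survey('wrist',['c1']);im,P,ok=survey('top')
for c in((.52,.156),(.527,.093),(.534,.029)):print(bottle(P,ok,c,r=.03,base=.024))"
```

```text
time_s: 19.05
tool_pos: [0.5339, 0.029, 0.0401]
eef_rot: [[-0.108, 0.994, 0.001], [0.994, 0.108, -0.001], [-0.001, 0.001, -1.0]]
wrist_force: [1.5, 0.4, 0.5]
grip_width: 0.0549
time_s: 20.65
tool_pos: [0.3977, -0.1753, 0.2201]
eef_rot: [[-0.425, 0.905, 0.001], [0.905, 0.425, 0.0], [-0.0, 0.001, -1.0]]
wrist_force: [0.3, 1.5, 0.1]
grip_width: 0.0855
t 20.7 tcp [ 398.  -174.6  220. ] jaw 25.2 F [ 0.1  0.3 -0.4] w 0.08530325974403093
wrist c1 [ 396.9 -175.    47.8   56.3   26.4  115.9 3325.   396.6 -174.1] shift [-1.1 -0.4]
t 20.75 tcp [ 398.1 -174.3  220. ] jaw 25.3 F [ 0.9 -0.1  0.3] w 0.0854947011008759
top b1 None shift None
top b2 None shift None
top b3 None shift None
top c1 None shift None
top c2 [ 536.3 -309.3   68.    35.6  -24.6   84.2  256.   524.1 -313.1] shift [ 138.2 -135. ]
top c3 [ 543.  -445.6   56.6   50.5  -46.4   45.4  518.   543.2 -444.5] shift [ 144.9 -271.3]
[523.5 155.4  19.9 238.   96.4 523.2 155.4]
[528.5  92.3  19.7 231.   96.6 528.2  92. ]
[531.6  27.7  20.  244.   96.4 531.3  27.9]
```

```bash
python3 -m creep '[[[0,0,0.7],[-1,-1,-45],1],[[0,0,0.7],[-1,-1,-90],1],[[0,0,0.7],[-1,-1,-135],1],[[0,0,0.7],[-1,-1,-170],1],[[0,0,0.7],[-1,-1,-195],1],[[0,0,0.7],[-1,-1,-205],1],[[0,0,0.7],[-1,-1,-205],1],[[0,0,0.7],[-1,-1,-205],1],[[0,0,0.7],[-1,-1,-205],-1],[[0,0,0.7],[-1,-1,-205],-1],[[0,0,0.7],[-1,-1,-205],-1],[[0,0,0.7],[-1,-1,-205],-1],[[0,0,0.7],[-1,-1,-205],-1],[[0,0,0.7],[-1,-1,-205],-1],[[0,0,0.7],[-1,-1,-205],-1],[[0,0,0.7],[-1,-1,-205],-1],[[0,0,0.7],[-1,-1,-170],-1],[[0,0,0.7],[-1,-1,-130],-1],[[0,0,0.7],[-1,-1,-80],-1],[[0,0,0.7],[-1,-1,-80],-1]]'
python3 -c "
from h import *
d=np.load('top0.npz');P=d['P'];ok=d['ok'];
for c in((.73,.18),(.7,.05),(.66,-.02),(.62,.28)):
  p=blob(P,ok,c,.05,.0,.4);print(c,np.percentile(p[:,2],[50,98]).round(3))"
```

```text
time_s: 22.75
tool_pos: [0.3994, -0.1756, 0.1444]
eef_rot: [[-0.439, 0.899, 0.008], [0.899, 0.439, 0.0], [-0.003, 0.007, -1.0]]
wrist_force: [0.5, 0.6, -4.0]
grip_width: 0.0472
(0.73, 0.18) [0.066 0.086]
(0.7, 0.05) [0.012 0.034]
(0.66, -0.02) [0.014 0.042]
(0.62, 0.28) [0.029 0.093]
```

```bash
python3 -m creep '[[[0,0.4,-4],[20,40,10],-1],[[0,0.4,-8],[45,75,10],-1],[[0,0.4,-12],[70,110,10],-1],[[0,0.4,-16],[95,145,10],-1],[[0,0.4,-19.8],[120,180,10],-1],[[0,0.4,-19.8],[145,220,10],-1],[[0,0.4,-19.8],[170,260,10],-1],[[0,0.4,-19.8],[190,300,10],-1],[[0,0.4,-19.8],[210,330,10],-1],[[0,0.4,-19.8],[210,342,10],-1],[[0,0.4,-19.8],[210,342,0],-1],[[0,0.4,-19.8],[210,342,-30],-1],[[0,0.4,-19.8],[210,342,-66],-1],[[0,0.4,-19.8],[210,342,-66],-1],[[0,0.4,-19.8],[210,342,-66],-1]]'
```

```text
time_s: 24.25
tool_pos: [0.6091, 0.1651, 0.0788]
eef_rot: [[-0.107, 0.994, -0.0], [0.994, 0.107, -0.002], [-0.002, -0.0, -1.0]]
wrist_force: [1.3, 0.0, -2.3]
grip_width: 0.0474
```

```bash
python3 -m creep '[[[0,0,0],[0,1,-15],-1],[[0,0,0],[0,1,-30],-1],[[0,0,0],[0,1,-36],-1],[[0,0,0],[0,1,-39],-1],[[0,0,0],[0,1,-39],-1],[[0,0,0],[0,1,-39],-1]]';  python3 -m creep '[[[0,0,0],[0,0,0],0.5],[[0,0,0],[0,0,0],0.5],[[0,0,0],[0,0,0],0.5],[[0,0,0],[0,0,0],0.5],[[0,0,0],[0,0,0],0.5],[[0,0,0],[0,0,30],0.5],[[0,0,0],[0,0,80],1],[[0,0,0],[0,-20,130],1],[[0,0,5],[-10,-60,170],1],[[0,0,5],[-20,-105,180],1],[[0,0,5],[-30,-150,180],1],[[0,0,5],[-40,-195,180],1],[[0,0,5],[-50,-240,180],1],[[0,0,5],[-60,-285,180],1],[[0,0,5],[-70,-330,180],1],[[0,0,5],[-80,-375,180],1],[[0,0,5],[-84,-420,180],1],[[0,0,5],[-84,-468,180],1],[[0,0,5],[-84,-468,180],1],[[0,0,5],[-84,-468,180],1]]'
python3 -c "
from h import *
survey('wrist',['c2']);im,P,ok=survey('top',['c1','c2','c3'])
for c in((.52,.156),(.527,.093),(.534,.029)):print(bottle(P,ok,c,r=.03,base=.024))
print(cass(P,ok,(.609,.166),base=.024,r=.035))"
```

```text
time_s: 24.85
tool_pos: [0.6093, 0.166, 0.0399]
eef_rot: [[-0.107, 0.994, 0.0], [0.994, 0.107, -0.002], [-0.002, -0.0, -1.0]]
wrist_force: [0.7, 0.0, -2.4]
grip_width: 0.0474
time_s: 26.85
tool_pos: [0.5245, -0.3034, 0.2198]
eef_rot: [[-0.19, 0.982, -0.0], [0.982, 0.19, -0.002], [-0.002, -0.001, -1.0]]
wrist_force: [-0.2, 0.3, 0.1]
grip_width: 0.0852
t 26.9 tcp [ 525.1 -301.9  219.7] jaw 11.1 F [-0.2  0.9  0.7] w 0.08536893674978888
wrist c2 [ 525.1 -302.9   48.1   56.4   11.7  102.  3321.   524.8 -301.8] shift [-0. -1.]
t 26.95 tcp [ 525.5 -301.1  219.7] jaw 11.2 F [ 0.2 -0.2  0.5] w 0.08536899901290804
top c1 None shift None
top c2 None shift None
top c3 [ 514.5 -453.8    1.8   17.6   41.5    nan    8.     nan    nan] shift [ -11.  -152.7]
[524.3 155.9  19.9 240.   96.6 524.4 155.4]
[530.   93.   20.1 237.   96.6 529.5  91.9]
[532.5  28.1  19.9 241.   96.5 532.1  27.9]
[605.9 170.1  49.7  65.7   7.9  96.3 511.  606.5 165.3]h.py:36: RuntimeWarning: Mean of empty slice.
  return np.round([*R[0],w,h,(a+90)%180-90,ca%180,len(p),*(cap[:,:2].mean(0)*1e3)],1)
  ret = um.true_divide(
```

```bash
python3 -m creep '[[[0,0,0.5],[0,-1,-45],1],[[0,0,0.5],[0,-1,-90],1],[[0,0,0.5],[0,-1,-135],1],[[0,0,0.5],[0,-1,-170],1],[[0,0,0.5],[0,-1,-195],1],[[0,0,0.5],[0,-1,-205],1],[[0,0,0.5],[0,-1,-205],1],[[0,0,0.5],[0,-1,-205],1],[[0,0,0.5],[0,-1,-205],-1],[[0,0,0.5],[0,-1,-205],-1],[[0,0,0.5],[0,-1,-205],-1],[[0,0,0.5],[0,-1,-205],-1],[[0,0,0.5],[0,-1,-205],-1],[[0,0,0.5],[0,-1,-205],-1],[[0,0,0.5],[0,-1,-205],-1],[[0,0,0.5],[0,-1,-205],-1],[[0,0,0.5],[0,-1,-170],-1],[[0,0,0.5],[0,-1,-130],-1],[[0,0,0.5],[0,-1,-80],-1],[[0,0,0.5],[0,-1,-80],-1]]'
cat >> h.py <<'E'
def shelf(n="top"):
    im,P,ok=cam(n)
    for c in((.510,.217),(.52,.156),(.527,.093),(.534,.029)):print(bottle(P,ok,c,r=.03,base=.024))
    for c in((.602,.229),(.609,.166),(.616,.103),(.623,.039)):
        p=blob(P,ok,c,.03,.087,.098);print("cas caps",p.mean(0).round(4)*1e3 if len(p)>20 else None,len(p))
    p=blob(P,ok,(.445,.115),.07,.066,.08)
    if len(p)>20:print("bar",cv2.minAreaRect((p[:,:2]*1e3).astype(np.float32)))
    x,f,m=fitgrid(im,P,ok,x0=(.513,.22,.109));print("front0",x[:2]*1e3,"yaw",np.degrees(x[2]),f,m)
    return im,P,ok
E
python3 -c "
from h import *
shelf()"
```

```text
time_s: 28.95
tool_pos: [0.5274, -0.3039, 0.1457]
eef_rot: [[-0.202, 0.979, 0.007], [0.979, 0.202, -0.005], [-0.006, 0.006, -1.0]]
wrist_force: [0.8, -0.1, -2.1]
grip_width: 0.0472
[515.4 216.   20.  239.   96.3 514.9 216.2]
[523.6 155.9  20.6 240.   96.4 524.2 155.4]
[529.8  91.9  20.  239.   96.5 529.3  91.9]
[532.5  28.   19.8 236.   96.3 532.2  27.9]
cas caps [607.2 227.8  92. ] 124
cas caps [606.3 165.   92.3] 132
cas caps None 0
cas caps None 0
bar ((479.6680603027344, 116.89152526855469), (65.21917724609375, 87.74595642089844), 1.797609567642212)
front0 [520.73203262 221.2726989 ] yaw 5.979829393982705 18.104582579884596 2093
```

```bash
python3 -m creep '[[[0.3,0.4,-5.4],[10,40,10],-1],[[0.3,0.4,-5.4],[20,80,10],-1],[[0.3,0.4,-5.4],[30,120,10],-1],[[0.3,0.4,-5.4],[40,165,10],-1],[[0.3,0.4,-5.4],[50,210,10],-1],[[0.3,0.4,-5.4],[60,255,10],-1],[[0.3,0.4,-5.4],[70,300,10],-1],[[0.3,0.4,-5.4],[80,345,10],-1],[[0.3,0.4,-5.4],[90,390,10],-1],[[0.3,0.4,-5.4],[96,407,10],-1],[[0.3,0.4,-5.4],[96,407,0],-1],[[0.3,0.4,-5.4],[96,407,-30],-1],[[0.3,0.4,-5.4],[96,407,-67],-1],[[0.3,0.4,-5.4],[96,407,-67],-1],[[0.3,0.4,-5.4],[96,407,-67],-1]]'
```

```text
time_s: 30.5
tool_pos: [0.6224, 0.1029, 0.0759]
eef_rot: [[-0.108, 0.994, -0.003], [0.994, 0.108, 0.001], [0.002, -0.003, -1.0]]
wrist_force: [0.6, -0.2, -0.7]
grip_width: 0.0476
```

```bash
python3 -m creep '[[[0,0,0],[1,0,-15],-1],[[0,0,0],[1,0,-28],-1],[[0,0,0],[1,0,-33],-1],[[0,0,0],[1,0,-35],-1],[[0,0,0],[1,0,-35],-1],[[0,0,0],[1,0,-35],-1]]';  python3 -m creep '[[[0,0,0],[0,0,0],0.4],[[0,0,0],[0,0,0],0.4],[[0,0,0],[0,0,0],0.4],[[0,0,0],[0,0,0],0.4],[[0,0,0],[0,0,0],0.4]]'; python3 -m creep '[[[0,0,0],[0,0,30],0.5],[[0,0,0],[0,0,80],1],[[0,0,0],[-20,0,130],1],[[0,0,0],[-50,0,180],1],[[0,0,0],[-80,0,230],1],[[0,0,0],[-110,0,280],1],[[0,0,0],[-140,20,330],1],[[0,0,0],[-150,20,360],1],[[0,0,0],[-150,20,360],1],[[0,0,0],[-150,20,360],1]]'
python3 -c "
from h import *
im,P,ok=shelf('wrist');save(im,'w2.png')"
```

```text
time_s: 31.1
tool_pos: [0.6237, 0.1029, 0.0413]
eef_rot: [[-0.108, 0.994, -0.003], [0.994, 0.108, 0.001], [0.002, -0.003, -1.0]]
wrist_force: [-0.5, 0.2, -1.9]
grip_width: 0.0475
time_s: 31.6
tool_pos: [0.6237, 0.1029, 0.0414]
eef_rot: [[-0.108, 0.994, -0.003], [0.994, 0.108, 0.001], [0.002, -0.003, -1.0]]
wrist_force: [-1.4, -0.1, -0.8]
grip_width: 0.0599
time_s: 32.6
tool_pos: [0.4737, 0.1236, 0.4036]
eef_rot: [[-0.11, 0.994, -0.001], [0.994, 0.11, 0.006], [0.006, 0.0, -1.0]]
wrist_force: [1.0, 0.1, -0.9]
grip_width: 0.0854
[517.4 217.6  19.9 891.   94.8 517.4 217.6]
[527.2 156.8  19.8 787.   94.9 526.9 156.9]
[532.2  93.1  20.  705.   94.9 532.1  93.7]
[535.   29.4  20.2 633.   95.  535.   30. ]
cas caps [609.5 229.8  90.6] 492
cas caps [608.9 166.7  90.7] 434
cas caps [623.3 103.1  90.7] 386
cas caps None 0
bar ((481.4563293457031, 120.7980728149414), (65.12034606933594, 88.14557647705078), 6.4946770668029785)
front0 [522.3590171 220.9885138] yaw 6.326256214868725 14.57408801800423 3296
```

View pics/w2.png

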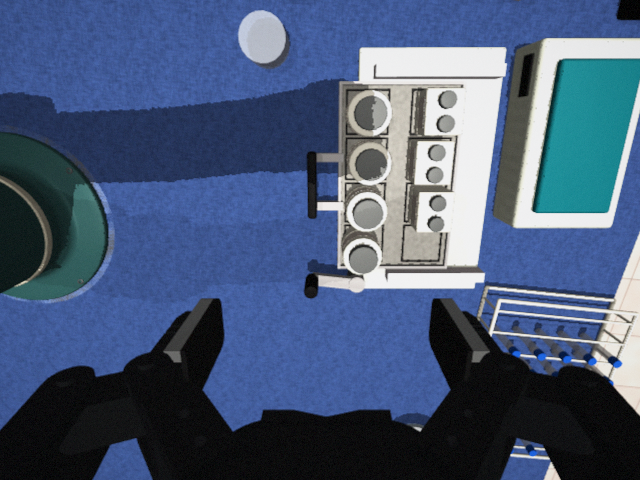

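```bash
python3 -m creep '[[[0,0,0],[30,10,-40],0.45],[[0,0,0],[60,20,-80],0.45],[[0,0,0],[90,30,-120],0.45],[[0,0,0],[115,40,-160],0.45],[[0,0,0],[135,43,-200],0.45],[[0,0,0],[135,43,-230],0.45],[[0,0,0],[135,43,-245],0.45],[[0,0,0],[135,43,-245],0.45],[[0,0,0],[135,43,-245],0.45]]'
```

```text
time_s: 33.55
tool_pos: [0.609, 0.1661, 0.1584]
eef_rot: [[-0.11, 0.994, -0.001], [0.994, 0.11, 0.005], [0.005, -0.0, -1.0]]
wrist_force: [0.7, -0.1, 1.4]
grip_width: 0.0618
```

```bash
python3 -m creep '[[[-0.3,0,0],[0,0,-40],0.45],[[-0.3,0,0],[0,0,-80],0.45],[[-0.3,0,0],[0,0,-105],0.45],[[-0.3,0,0],[0,0,-116],0.45],[[-0.3,0,0],[0,0,-116],0.45],[[-0.3,0,0],[0,0,-116],0.45]]'; python3 -m creep '[[[0,0,0],[0,0,0],-1],[[0,0,0],[0,0,0],-1],[[0,0,0],[0,0,0],-1],[[0,0,0],[0,0,0],-1],[[0,0,0],[0,0,0],-1],[[0,0,0],[0,0,5],-1],[[0,0,0],[0,0,6],-1],[[0,0,0],[4,0.5,6],-1],[[0,0,0],[8,1,6],-1],[[0,0,0],[8,1,6],-1],[[0,0,0],[8,1,3],-1],[[0,0,0],[8,1,1],-1],[[0,0,0],[8,1,0],-1],[[0,0,0],[8,1,0],-1]]'
```

```text
time_s: 34.15
tool_pos: [0.61, 0.1663, 0.0445]
eef_rot: [[-0.11, 0.994, 0.001], [0.994, 0.11, 0.0], [0.0, 0.001, -1.0]]
wrist_force: [-0.5, 1.1, 0.3]
grip_width: 0.0619
time_s: 35.55
tool_pos: [0.6196, 0.1673, 0.0465]
eef_rot: [[-0.11, 0.994, 0.005], [0.994, 0.11, 0.002], [0.001, 0.005, -1.0]]
wrist_force: [-1.7, 0.4, 26.2]
grip_width: 0.0474
```

```bash
python3 -m creep '[[[0,0,0],[0,0,1],-1],[[0,0,0],[0,0,1],-1]]'; python3 -m creep '[[[0,0,0],[0,0,0],0.4],[[0,0,0],[0,0,0],0.4],[[0,0,0],[0,0,0],0.4],[[0,0,0],[0,0,0],0.4],[[0,0,0],[0,0,0],0.4],[[0,0,0],[0,0,0],0.4],[[0,0,0],[0,0,30],0.4],[[0,0,0],[0,0,80],0.6],[[0,0,0],[-20,0,130],0.6],[[0,0,0],[-50,0,180],0.6],[[0,0,0],[-80,0,230],0.6],[[0,0,0],[-110,-20,280],0.6],[[0,0,0],[-140,-40,330],1],[[0,0,0],[-145,-43,355],1],[[0,0,0],[-145,-43,355],1],[[0,0,0],[-145,-43,355],1]]'
python3 -c "
from h import *
im,P,ok=shelf('wrist')"
```

```text
time_s: 35.75
tool_pos: [0.6197, 0.1673, 0.0476]
eef_rot: [[-0.109, 0.994, 0.005], [0.994, 0.109, 0.002], [0.001, 0.005, -1.0]]
wrist_force: [0.0, 0.0, -2.1]
grip_width: 0.0475
time_s: 37.35
tool_pos: [0.4749, 0.1237, 0.4047]
eef_rot: [[-0.11, 0.994, 0.007], [0.994, 0.11, 0.007], [0.006, 0.008, -1.0]]
wrist_force: [0.9, 0.5, -0.5]
grip_width: 0.0855
[519.5 217.8  19.9 889.   94.9 519.2 217.9]
[529.1 156.9  19.9 784.   94.9 528.6 157.1]
[533.9  93.5  20.  703.   94.9 533.7  94. ]
[536.9  29.4  19.8 627.   95.  536.7  30.1]
cas caps [611.1 230.3  90.7] 482
cas caps [619.2 168.   90.8] 433
cas caps [625.1 103.5  90.8] 386
cas caps None 0
bar ((481.8327941894531, 121.39805603027344), (63.056129455566406, 88.0486831665039), 7.694012641906738)
front0 [522.99715674 220.80550318] yaw 6.259026879507093 13.424531502629675 3294
```

```bash
python3 -m creep '[[[-0.3,0.4,-5],[10,-45,0],1],[[-0.3,0.4,-12],[20,-90,-15],1],[[-0.3,0.4,-18],[30,-135,-30],1],[[-0.3,0.4,-24],[40,-180,-45],1],[[-0.3,0.4,-30],[45,-225,-60],1],[[-0.3,0.4,-36],[50,-270,-80],1],[[-0.3,0.4,-42],[55,-315,-100],1],[[-0.3,0.4,-48],[60,-360,-120],1],[[-0.3,0.4,-53],[65,-405,-140],1],[[-0.3,0.4,-53],[70,-450,-160],1],[[-0.3,0.4,-53],[70,-495,-180],1],[[-0.3,0.4,-53],[70,-540,-185],1],[[-0.3,0.4,-53],[70,-569,-185],1],[[-0.3,0.4,-53],[70,-569,-185],1],[[-0.3,0.4,-53],[70,-569,-185],1]]'
python3 -c "
from h import *
survey('wrist',['c3'])"
```

```text
time_s: 38.9
tool_pos: [0.5436, -0.4454, 0.2158]
eef_rot: [[0.729, 0.685, -0.003], [0.685, -0.729, -0.002], [-0.004, -0.001, -1.0]]
wrist_force: [-1.2, 0.3, 0.1]
grip_width: 0.0855
t 38.95 tcp [ 544.3 -444.3  216.3] jaw -46.7 F [ 0.3  0.3 -0.6] w 0.08541281727456246
wrist c3 [ 547.1 -445.7   55.8   48.1  -46.7   43.2 3417.   547.7 -445.1] shift [ 2.8 -1.4]
```

```bash
python3 -m creep '[[[0,0,0],[3,-1,-45],1],[[0,0,0],[3,-1,-90],1],[[0,0,0],[3,-1,-135],1],[[0,0,0],[3,-1,-170],1],[[0,0,0],[3,-1,-190],1],[[0,0,0],[3,-1,-201],1],[[0,0,0],[3,-1,-201],1],[[0,0,0],[3,-1,-201],1],[[0,0,0],[3,-1,-201],-1],[[0,0,0],[3,-1,-201],-1],[[0,0,0],[3,-1,-201],-1],[[0,0,0],[3,-1,-201],-1],[[0,0,0],[3,-1,-201],-1],[[0,0,0],[3,-1,-201],-1],[[0,0,0],[3,-1,-201],-1],[[0,0,0],[3,-1,-201],-1],[[0,0,0],[3,-1,-170],-1],[[0,0,0],[3,-1,-130],-1],[[0,0,0],[3,-1,-75],-1],[[0,0,0],[3,-1,-75],-1]]'
```

```text
time_s: 40.95
tool_pos: [0.5485, -0.4474, 0.1477]
eef_rot: [[0.728, 0.686, 0.003], [0.686, -0.728, -0.007], [-0.002, 0.007, -1.0]]
wrist_force: [0.4, 0.0, -2.4]
grip_width: 0.0475
```

```bash
python3 -m creep '[[[0.4,0.1,5],[0,40,10],-1],[[0.4,0.1,11],[0,80,10],-1],[[0.4,0.1,17],[5,120,10],-1],[[0.4,0.1,23],[10,165,10],-1],[[0.4,0.1,29],[20,210,10],-1],[[0.4,0.1,35],[30,255,10],-1],[[0.4,0.1,41],[40,300,10],-1],[[0.4,0.1,47],[50,345,10],-1],[[0.4,0.1,53],[60,390,10],-1],[[0.4,0.1,53],[70,430,10],-1],[[0.4,0.1,53],[84,470,10],-1],[[0.4,0.1,53],[84,487,10],-1],[[0.4,0.1,53],[84,487,0],-1],[[0.4,0.1,53],[84,487,-30],-1],[[0.4,0.1,53],[84,487,-65],-1],[[0.4,0.1,53],[84,487,-65],-1],[[0.4,0.1,53],[84,487,-65],-1]]'
```

```text
time_s: 42.65
tool_pos: [0.6323, 0.0383, 0.0832]
eef_rot: [[-0.108, 0.994, 0.002], [0.994, 0.108, 0.003], [0.003, 0.002, -1.0]]
wrist_force: [0.3, -0.5, -1.2]
grip_width: 0.0477
```

```bash
python3 -m creep '[[[0,0,0],[0,2,-15],-1],[[0,0,0],[0,2,-28],-1],[[0,0,0],[0,2,-36],-1],[[0,0,0],[0,2,-38],-1],[[0,0,0],[0,2,-38],-1]]';python3 -m creep '[[[0,0,0],[0,0,-1],-1],[[0,0,0],[0,0,-2],-1],[[0,0,0],[0,0,-2],-1]]'
```

```text
time_s: 43.15
tool_pos: [0.6322, 0.0402, 0.045]
eef_rot: [[-0.108, 0.994, 0.002], [0.994, 0.108, 0.003], [0.003, 0.002, -1.0]]
wrist_force: [0.1, -0.3, -1.6]
grip_width: 0.0477
time_s: 43.45
tool_pos: [0.6323, 0.0402, 0.0431]
eef_rot: [[-0.108, 0.994, 0.002], [0.994, 0.108, 0.003], [0.003, 0.002, -1.0]]
wrist_force: [-0.3, 0.6, -2.1]
grip_width: 0.0477
```

```bash
python3 -m creep '[[[0,0,0],[0,0,-1.5],-1],[[0,0,0],[0,0,-1.5],-1],[[0,0,0],[0,0,-1.5],0.4],[[0,0,0],[0,0,-1.5],0.4],[[0,0,0],[0,0,-1.5],0.4],[[0,0,0],[0,0,-1.5],0.4],[[0,0,0],[0,0,-1.5],0.4],[[0,0,0],[0,0,-1.5],0.4],[[0,0,0],[0,0,30],0.4],[[0,0,0],[0,0,80],0.6],[[0,0,0],[0,0,120],0.6],[[0,0,0],[-40,0,150],0.6],[[0,0,0],[-80,0,200],0.6],[[0,0,0],[-120,0,250],0.6],[[0,0,0],[-150,40,300],1],[[0,0,0],[-155,80,350],1],[[0,0,0],[-155,83,360],1],[[0,0,0],[-155,83,360],1],[[0,0,0],[-155,83,360],1]]'
python3 -c "
from h import *
im,P,ok=shelf('wrist')
im,P,ok=cam('top')
print('carton',blob(P,ok,(.376,-.461),.1,.04,.16).mean(0))
p=blob(P,ok,(.47,-.03),.05,.078,.095);print('knob',p.mean(0)*1e3,len(p))"
```

```text
time_s: 45.35
tool_pos: [0.4773, 0.1248, 0.4048]
eef_rot: [[-0.111, 0.994, 0.004], [0.994, 0.111, 0.006], [0.005, 0.005, -1.0]]
wrist_force: [0.7, -0.1, -1.2]
grip_width: 0.0856
[519.3 217.8  19.9 885.   94.8 519.1 217.8]
[528.9 156.8  19.9 783.   94.9 528.5 157.1]
[533.4  94.7  20.  700.   94.9 533.3  95.5]
[534.8  39.1  19.7 636.   94.9 534.6  39.8]
cas caps [611.2 230.1  90.7] 487
cas caps [619.1 167.8  90.6] 436
cas caps [625.  103.4  90.7] 384
cas caps [631.9  40.2  90.8] 350
bar ((482.5968017578125, 119.97184753417969), (63.24034118652344, 89.76461029052734), 5.296290397644043)
front0 [522.69753132 221.17250927] yaw 6.386114222567277 12.98034503391804 2835
carton [ 0.37597429 -0.4619908   0.04586751]
knob [465.6798632  -32.61100497  85.36571849] 60
```

```bash
python3 -m creep '[[[-0.3,0.3,0],[20,-30,-40],0.6],[[-0.3,0.3,0],[40,-60,-80],0.6],[[-0.3,0.3,0],[58,-85,-120],0.6],[[-0.3,0.3,0],[58,-85,-160],0.6],[[-0.3,0.3,0],[58,-85,-200],0.6],[[-0.3,0.3,0],[58,-85,-240],0.6],[[-0.3,0.3,0],[58,-85,-250],0.6],[[-0.3,0.3,0],[58,-85,-250],0.6],[[-0.3,0.3,0],[58,-85,-250],0.6]]'; python3 -c "
from h import *
im,P,ok=cam('wrist');print(bottle(P,ok,(.535,.039),base=.024,r=.035))"
```

```text
time_s: 46.35
tool_pos: [0.5359, 0.0372, 0.1539]
eef_rot: [[-0.108, 0.994, -0.002], [0.994, 0.108, -0.002], [-0.002, -0.003, -1.0]]
wrist_force: [0.6, -0.1, 0.8]
grip_width: 0.068
[ 535.    38.8   20.1 3178.    95.   534.6   40. ]
```

```bash
python3 -m creep '[[[0,0,0],[-1,2,-40],0.6],[[0,0,0],[-1,2,-80],0.6],[[0,0,0],[-1,2,-100],0.6],[[0,0,0],[-1,2,-110],0.6],[[0,0,0],[-1,2,-110],0.6],[[0,0,0],[-1,2,-110],0.6],[[0,0,0],[-1,2,-110],-1],[[0,0,0],[-1,2,-110],-1],[[0,0,0],[-1,2,-110],-1],[[0,0,0],[-1,2,-110],-1],[[0,0,0],[-1,2,-110],-1],[[0,0,0],[-1,2,-110],-1],[[0,0,0],[-1,2,-102],-1],[[0,0,0],[-1,2,-102],-1],[[0,0,0],[-1,2,-102],-1]]'
```

```text
time_s: 47.9
tool_pos: [0.5353, 0.0397, 0.0527]
eef_rot: [[-0.108, 0.994, -0.001], [0.994, 0.108, -0.001], [-0.001, -0.001, -1.0]]
wrist_force: [-0.1, -0.5, -1.5]
grip_width: 0.0549
```

```bash
python3 -m creep '[[[0,0,0],[4,-5,0],-1],[[0,0,0],[8,-9,0],-1],[[0,0,0],[8,-9,0],-1],[[0,0,0],[8,-9,-4],-1],[[0,0,0],[8,-9,-5],-1],[[0,0,0],[8,-9,-6],-1],[[0,0,0],[8,-9,-6],-1]]'
```

```text
time_s: 48.6
tool_pos: [0.5431, 0.0308, 0.0465]
eef_rot: [[-0.108, 0.994, -0.001], [0.994, 0.108, -0.001], [-0.001, -0.001, -1.0]]
wrist_force: [1.0, 0.8, -1.0]
grip_width: 0.0548
```

```bash
python3 -m creep '[[[0,0,0],[0,0,-1],-1],[[0,0,0],[0,0,-1],-1]]'
```

```text
time_s: 48.8
tool_pos: [0.5436, 0.0308, 0.046]
eef_rot: [[-0.108, 0.994, -0.0], [0.994, 0.108, -0.001], [-0.001, -0.0, -1.0]]
wrist_force: [-1.4, 0.3, 7.6]
grip_width: 0.0547
```

Contact reached. I'll release and go back up to check.

```bash
python3 -m creep '[[[0,0,0],[0,0,0],0.6],[[0,0,0],[0,0,0],0.6],[[0,0,0],[0,0,0],0.6],[[0,0,0],[0,0,0],0.6],[[0,0,0],[0,0,0],0.6],[[0,0,0],[0,0,0],0.6],[[0,0,0],[0,0,30],0.6],[[0,0,0],[0,0,80],0.6],[[0,0,0],[-10,10,120],0.6],[[0,0,0],[-20,30,160],0.6],[[0,0,0],[-40,50,200],0.6],[[0,0,0],[-55,70,250],0.6],[[0,0,0],[-65,90,300],0.6],[[0,0,0],[-65,93,350],0.6],[[0,0,0],[-65,93,358],0.6],[[0,0,0],[-65,93,358],0.6],[[0,0,0],[-65,93,358],0.6]]'
python3 -c "
from h import *
im,P,ok=shelf('wrist');save(im[:320,200:640],'w3.png')
p=blob(P,ok,(.452,.115),.055,.062,.08);print('bar',len(p),p.min(0)*1e3,p.max(0)*1e3,p.mean(0)*1e3)
p=blob(P,ok,(.466,-.032),.03,.076,.095);print('knob',p.mean(0)*1e3,len(p))"
```

```text
time_s: 50.5
tool_pos: [0.4784, 0.1238, 0.4036]
eef_rot: [[-0.109, 0.994, -0.0], [0.994, 0.109, -0.0], [-0.0, -0.0, -1.0]]
wrist_force: [-0.0, -0.1, -0.4]
grip_width: 0.0687
[520.  217.8  19.9 902.   94.9 519.8 217.9]
[529.5 156.9  19.7 794.   94.9 529.3 157.2]
[534.1  95.   19.8 708.   94.9 534.   95.5]
[543.9  30.3  20.  632.   95.  543.9  31.1]
cas caps [611.9 230.2  90.7] 493
cas caps [619.8 167.8  90.7] 435
cas caps [625.8 103.2  90.8] 384
cas caps [632.8  40.6  90.8] 355
bar ((482.7501220703125, 119.926025390625), (62.248634338378906, 89.59776306152344), 5.482858180999756)
front0 [523.20821299 221.18384317] yaw 6.540319126971113 11.843334364955842 2828
bar 587 [447.95517833  72.61231044  62.21377285] [467.92046096 162.32889175  72.33558715] [457.40921741 119.26000305  69.5409909 ]
knob [469.07648268 -30.0504348   83.3409573 ] 153
```

View pics/w3.png

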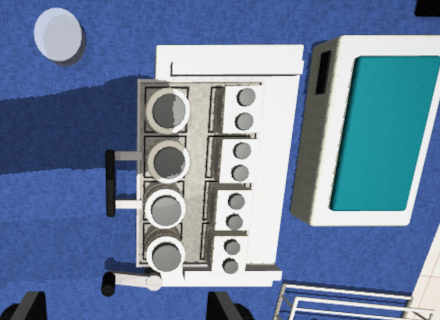

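All eight packs stand on their places: bottles along the front row, cassettes square in the rear row, and the latch still open at (108,283). Next is the push on the bar.

```bash
python3 -m creep '[[[0,0,0],[-20,0,-40],-1],[[0,0,0],[-40,-5,-80],-1],[[0,0,0],[-60,-7,-120],-1],[[0,0,0],[-68,-7,-160],-1],[[0,0,0],[-68,-7,-200],-1],[[0,0,0],[-68,-7,-240],-1],[[0,0,0],[-68,-7,-280],-1],[[0,0,0],[-68,-7,-320],-1],[[0,0,0],[-68,-7,-345],-1],[[0,0,0],[-68,-7,-353],-1],[[0,0,0],[-68,-7,-353],-1],[[0,0,0],[-68,-7,-353],-1]]'; python3 -m creep '[[[0,0,0],[3,0.3,0],-1],[[0,0,0],[6,0.6,0],-1],[[0,0,0],[9,1,0],-1],[[0,0,0],[12,1.3,0],-1],[[0,0,0],[15,1.6,0],-1],[[0,0,0],[18,2,0],-1],[[0,0,0],[21,2.3,0],-1],[[0,0,0],[24,2.6,0],-1],[[0,0,0],[27,3,0],-1],[[0,0,0],[30,3.3,0],-1],[[0,0,0],[33,3.6,0],-1],[[0,0,0],[36,4,0],-1]]'
```

```text
time_s: 51.75
tool_pos: [0.4107, 0.1165, 0.0509]
eef_rot: [[-0.108, 0.994, -0.0], [0.994, 0.108, -0.001], [-0.001, -0.001, -1.0]]
wrist_force: [-0.1, -0.0, 0.6]
grip_width: 0.0001
time_s: 52.95
tool_pos: [0.4466, 0.1204, 0.0508]
eef_rot: [[-0.108, 0.994, -0.001], [0.994, 0.108, -0.001], [-0.001, -0.001, -1.0]]
wrist_force: [-4.6, -1.2, 0.9]
grip_width: -0.0001
```

```bash
python3 -m creep '[[[0,0,0],[2,0.2,0],-1],[[0,0,0],[5,0.5,0],-1],[[0,0,0],[8,0.8,0],-1],[[0,0,0],[11,1.2,0],-1],[[0,0,0],[14,1.5,0],-1],[[0,0,0],[17,1.8,0],-1],[[0,0,0],[20,2.2,0],-1],[[0,0,0],[22,2.4,0],-1],[[0,0,0],[22,2.4,0],-1]]';  python3 -c "
from h import *
im,P,ok=shelf('top')"
```

```text
time_s: 53.85
tool_pos: [0.4691, 0.1229, 0.0509]
eef_rot: [[-0.108, 0.994, -0.0], [0.994, 0.108, -0.001], [-0.001, -0.0, -1.0]]
wrist_force: [-0.9, -0.3, 0.6]
grip_width: -0.0001
None
None
None
[573.5  32.5  19.8 233.   96.4 573.3  32.5]
cas caps None 1
cas caps None 0
cas caps None 0
cas caps None 0
bar ((490.84271240234375, 82.04163360595703), (11.37764835357666, 12.02178955078125), 85.66911315917969)
front0 [555.86163339 224.59878712] yaw 5.932903947775239 23.433237508537992 1698
```

```bash
python3 -m creep '[[[0,0,0],[2,0.2,0],-1],[[0,0,0],[4,0.4,0],-1],[[0,0,0],[6,0.6,0],-1],[[0,0,0],[7,0.8,0],-1],[[0,0,0],[7,0.8,0],-1]]'; python3 -m creep '[[[0,0,0],[1,0.1,0],-1],[[0,0,0],[1.5,0.2,0],-1],[[0,0,0],[1.5,0.2,0],-1]]'
```

```text
time_s: 54.4
tool_pos: [0.4764, 0.1236, 0.0509]
eef_rot: [[-0.108, 0.994, 0.0], [0.994, 0.108, -0.001], [-0.001, 0.0, -1.0]]
wrist_force: [-2.1, 0.2, 0.1]
grip_width: 0.0
time_s: 54.7
tool_pos: [0.4772, 0.1237, 0.0509]
eef_rot: [[-0.107, 0.994, -0.001], [0.994, 0.107, -0.001], [-0.001, -0.001, -1.0]]
wrist_force: [-9.8, -0.4, 5.7]
grip_width: 0.0
```

```bash
python3 -m creep '[[[0,0,0],[1,0.1,0],-1],[[0,0,0],[2,0.2,0],-1],[[0,0,0],[2,0.2,0],-1]]'; python3 -m creep '[[[0,0,0],[1,0.1,0],-1],[[0,0,0],[1,0.1,0],-1]]'
```

```text
time_s: 55.0
tool_pos: [0.4773, 0.1237, 0.0506]
eef_rot: [[-0.108, 0.994, -0.005], [0.994, 0.108, -0.001], [-0.0, -0.005, -1.0]]
wrist_force: [-19.4, -1.1, 13.7]
grip_width: -0.0001
time_s: 55.2
tool_pos: [0.4771, 0.1236, 0.0504]
eef_rot: [[-0.107, 0.994, -0.008], [0.994, 0.107, -0.001], [0.0, -0.008, -1.0]]
wrist_force: [-12.0, -0.9, 8.7]
grip_width: -0.0001
```

```bash
python3 -m creep '[[[0,-0.4,0],[-15,-2,0],-1],[[0,-0.4,0],[-35,-4,0],-1],[[0,-0.4,0],[-40,-4,40],-1],[[0,-0.4,0],[-40,-4,85],-1],[[0,-0.4,0],[-30,-4,130],-1],[[0,-0.4,0],[-20,-4,175],-1],[[0,-0.4,0],[-10,-10,220],-1],[[0,-0.4,0],[0,-20,265],-1],[[0,-0.4,0],[15,-20,310],-1],[[0,-0.4,0],[20,-20,350],-1],[[0,-0.4,0],[20,-20,350],-1],[[0,-0.4,0],[20,-20,350],-1]]'
python3 -c "
from h import *
im,P,ok=cam('wrist');save(im[:330,150:640],'w4.png')
for k in range(4):
    a=np.array([.5605,.2217])+.064*k*np.array([.109,-.994]);r=a+.09*np.array([.994,.109])
    p=blob(P,ok,r,.03,.087,.098)
    print(k,(a*1e3).round(1),bottle(P,ok,a,r=.03,base=.024),(r*1e3).round(1),p.mean(0)*1e3)
p=blob(P,ok,(.49,.12),.055,.062,.08);print('bar',len(p),p.mean(0)*1e3)
p=blob(P,ok,(.466,-.032),.03,.076,.095);print('knob',p.mean(0)*1e3,len(p))
print(fitgrid(im,P,ok,x0=(.56,.2217,.109)))"
```

```text
time_s: 56.4
tool_pos: [0.4976, 0.1036, 0.4008]
eef_rot: [[-0.107, 0.994, 0.001], [0.994, 0.107, 0.0], [0.0, 0.001, -1.0]]
wrist_force: [0.4, -0.9, -1.1]
grip_width: 0.0
0 [560.5 221.7] [560.4 222.2  20.  960.   94.8 559.8 222.3] [650.  231.5] [651.90719575 234.67557022  90.64399411]
1 [567.5 158.1] [569.8 161.2  20.  841.   94.9 569.4 161.6] [656.9 167.9] [659.84825527 172.38437246  90.6353725 ]
2 [574.5  94.5] [574.3  99.5  19.8 750.   94.9 573.9  99.9] [663.9 104.3] [665.78550486 107.56178653  90.80079221]
3 [581.4  30.9] [584.2  34.8  19.9 662.   95.  583.8  35.5] [670.9  40.7] [672.70379262  44.83775082  90.81882484]
bar 599 [496.964985   123.80417815  69.5945682 ]
knob [469.13419851 -30.25809876  83.27295105] 166
(array([0.56317368, 0.22541475, 0.11521403]), np.float64(12.893004866413312), 3309)
```

View pics/w4.png

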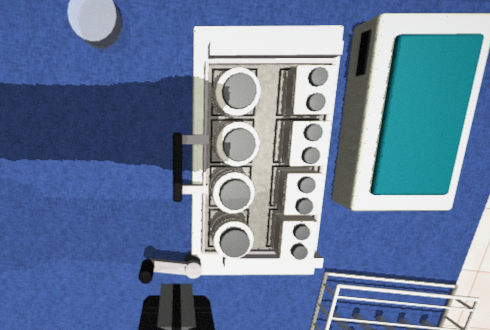

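The shelf is home: b0 has moved about 50 mm from the start and every pack moved equally. The knob is at crop pixel (147,270) and the hinge at (193,267). I'll locate the hinge, then sweep the knob around it with closed fingers.

```bash
python3 -c "
from h import *
im,P,ok=cam('wrist')
print(P[264:270,343].round(4))
K=np.array([.469,-.0305])
p=blob(P,ok,(.535,-.025),.04,.036,.06);print(len(p),p.max(0),p.min(0),p.mean(0))
q=blob(P,ok,(.51,-.03),.03,.037,.045);print(np.polyfit(q[:,0],q[:,1],1),len(q))
H=np.array([.538,-.0245])
print(robot.sense()['tool_pos'])
a0=np.arctan2(*(K-H)[::-1])
R=np.hypot(*(K-H));print('R',R)
for d in range(0,100,10):
    a=a0-np.radians(d);u=np.array([np.cos(a),np.sin(a)]);t=np.array([u[1],-u[0]]) # clockwise tangent
    c=H+.07*u-t*.021;print(d,(c*1e3).round(1),'k',((H+.07*u)*1e3).round(1),np.degrees(a).round(1))"
```

```text
[[ 0.5363 -0.0231  0.0399]
 [ 0.5363 -0.0239  0.0419]
 [ 0.5365 -0.0257  0.0415]
 [ 0.5367 -0.0275  0.0411]
 [ 0.537  -0.0293  0.0405]
 [ 0.5372 -0.0308  0.041 ]]
470 [ 0.55142053 -0.01878272  0.04327213] [ 0.49517487 -0.04420368  0.03622896] [ 0.52463734 -0.03124382  0.04046175]
[ 0.00654437 -0.03473277] 469
[0.49682606 0.10363831 0.39962099]
R 0.06926037828369123
0 [470.1 -51.5] k [468.3 -30.6] -175.0
10 [466.4 -39.3] k [468.3 -18.4] -185.0
20 [464.9 -26.6] k [470.4  -6.3] -195.0
30 [465.7 -13.9] k [474.6   5.1] -205.0
40 [468.6  -1.5] k [480.7  15.7] -215.0
50 [473.7  10.2] k [488.5  25. ] -225.0
60 [480.7  20.8] k [497.9  32.9] -235.0
70 [489.4  30.1] k [508.5  39. ] -245.0
80 [499.6  37.7] k [519.9  43.1] -255.0
90 [511.   43.4] k [531.9  45.2] -265.0
```

```bash
python3 -m creep '[[[0,0,-2],[-5,-45,0],-1],[[0,0,-4],[-10,-90,-20],-1],[[0,0,-6],[-20,-135,-50],-1],[[0,0,-6],[-28,-179,-90],-1],[[0,0,-6],[-28,-179,-130],-1],[[0,0,-6],[-28,-179,-175],-1],[[0,0,-6],[-28,-179,-220],-1],[[0,0,-6],[-28,-179,-265],-1],[[0,0,-6],[-28,-179,-310],-1],[[0,0,-6],[-28,-179,-340],-1],[[0,0,-6],[-28,-179,-350],-1],[[0,0,-6],[-28,-179,-350],-1],[[0,0,-6],[-28,-179,-350],-1]]'
```

```text
time_s: 57.8
tool_pos: [0.4693, -0.0756, 0.0507]
eef_rot: [[-0.003, 1.0, -0.001], [1.0, 0.003, -0.001], [-0.001, -0.001, -1.0]]
wrist_force: [0.7, -0.5, 0.3]
grip_width: 0.0
```

```bash
python3 -m creep '[[[0,0,0],[0,8,0],-1],[[0,0,0],[0,16,0],-1],[[0,0,0],[0,23,0],-1],[[0,0,-5],[-1,30,0],-1],[[0,0,-10],[-2,36,0],-1],[[0,0,-15],[-3,42,0],-1],[[0,0,-20],[-3,49,0],-1],[[0,0,-25],[-2,55,0],-1],[[0,0,-30],[-1,61,0],-1],[[0,0,-35],[1,68,0],-1],[[0,0,-40],[3,74,0],-1],[[0,0,-45],[5,79,0],-1],[[0,0,-45],[5,79,0],-1]]'
```

```text
time_s: 59.1
tool_pos: [0.4745, 0.0047, 0.0508]
eef_rot: [[0.705, 0.709, -0.001], [0.709, -0.705, -0.0], [-0.001, -0.0, -1.0]]
wrist_force: [-0.6, -0.1, 0.5]
grip_width: -0.0002
```

```bash
python3 -m creep '[[[0,0,-5],[4,5,0],-1],[[0,0,-10],[7,10,0],-1],[[0,0,-15],[11,14,0],-1],[[0,0,-20],[16,19,0],-1],[[0,0,-25],[21,23,0],-1],[[0,0,-30],[26,26,0],-1],[[0,0,-35],[31,29,0],-1],[[0,0,-35],[31,29,0],-1]]'; python3 -c "
from h import *
im,P,ok=cam('top');save(im[170:330,160:400].repeat(3,0).repeat(3,1),'t5.png')
p=blob(P,ok,(.525,.04),.04,.078,.089);print('knob',p.mean(0)*1e3,len(p))"
```

```text
time_s: 59.9
tool_pos: [0.5056, 0.0342, 0.0507]
eef_rot: [[0.984, 0.178, -0.001], [0.178, -0.984, -0.0], [-0.001, -0.0, -1.0]]
wrist_force: [-0.7, 0.1, -0.2]
grip_width: 0.0
knob [nan nan nan] 0<string>:4: RuntimeWarning: Mean of empty slice.
  ret = um.true_divide(
```

```bash
python3 -m creep '[[[0,0,-2],[2,1,0],-1],[[0,0,-3.5],[4,2,0],-1],[[0,0,-3.5],[4,2,0],-1]]'
```

```text
time_s: 60.25
tool_pos: [0.5094, 0.0359, 0.0508]
eef_rot: [[0.993, 0.122, -0.001], [0.122, -0.993, 0.0], [-0.001, -0.0, -1.0]]
wrist_force: [0.5, -0.8, -0.1]
grip_width: 0.0003
```

```bash
python3 -m creep '[[[0,0,0],[1,0,0],-1],[[0,0,0],[2,0,0],-1],[[0,0,0],[2,0,0],-1]]';python3 -m creep '[[[0,0,0],[1,0,0],-1],[[0,0,0],[2,0,0],-1],[[0,0,0],[2,0,0],-1]]'
```

```text
time_s: 60.55
tool_pos: [0.5098, 0.0358, 0.0506]
eef_rot: [[0.992, 0.123, -0.004], [0.123, -0.992, 0.001], [-0.004, -0.001, -1.0]]
wrist_force: [-12.5, 1.7, 7.5]
grip_width: 0.0003
time_s: 60.85
tool_pos: [0.5099, 0.0357, 0.0502]
eef_rot: [[0.992, 0.124, -0.008], [0.124, -0.992, 0.002], [-0.008, -0.003, -1.0]]
wrist_force: [-15.5, 0.5, 9.4]
grip_width: -0.0002
```

Stop reached: no further travel at about 15 N. Backing off to check.

```bash
python3 -m creep '[[[0,-0.4,0],[-15,-5,0],-1],[[0,-0.4,0],[-35,-10,0],-1],[[0,-0.4,0],[-40,-15,40],-1],[[0,-0.4,0],[-40,-25,85],-1],[[0,-0.4,5],[-40,-35,130],-1],[[0,-0.4,13],[-35,-40,175],-1],[[0,-0.4,21],[-30,-40,220],-1],[[0,-0.4,29],[-25,-20,265],-1],[[0,-0.4,37],[-15,0,310],-1],[[0,-0.4,45],[-10,20,350],-1],[[0,-0.4,53],[-10,60,350],-1],[[0,-0.4,61],[-10,70,350],-1],[[0,-0.4,69],[-10,70,350],-1],[[0,-0.4,77],[-10,70,350],-1],[[0,-0.4,83],[-10,70,350],-1],[[0,-0.4,89],[-10,70,350],-1],[[0,-0.4,89],[-10,70,350],-1]]'
python3 -c "
from h import *
im,P,ok=cam('wrist');save(im[:330,150:640],'w6.png')
for k in range(4):
    a=np.array([.5625,.2255])+.064*k*np.array([.109,-.994]);r=a+.09*np.array([.994,.109])
    p=blob(P,ok,r,.03,.087,.098)
    print(k,(a*1e3).round(1),bottle(P,ok,a,r=.03,base=.024),(r*1e3).round(1),p.mean(0)*1e3,cass(P,ok,r,r=.036,base=.024)[4:6])
p=blob(P,ok,(.532,.038),.04,.076,.088);print('knob',p.mean(0)*1e3,len(p))
print(fitgrid(im,P,ok,x0=(.5625,.2255,.109)))
d=np.load('top0.npz');A=d['im'].astype(int);im,P,ok=cam('top')
for n,(u,v) in dict(cup=(193,328),ljar=(137,320),carton=(523,318),tip=(483,175)).items():print(n,abs(im[v-30:v+30,u-35:u+35].astype(int)-A[v-30:v+30,u-35:u+35]).mean().round(2))"
```

```text
time_s: 62.55
tool_pos: [0.4998, 0.1054, 0.4003]
eef_rot: [[-0.11, 0.994, 0.003], [0.994, 0.11, -0.003], [-0.003, 0.002, -1.0]]
wrist_force: [0.3, -0.6, 0.1]
grip_width: -0.0002
0 [562.5 225.5] [560.1 222.4  20.  957.   94.8 559.8 222.3] [652.  235.3] [651.88051495 234.45585506  90.61693653] [ 8.4 97. ]
1 [569.5 161.9] [569.8 161.2  19.9 843.   94.8 569.4 161.6] [658.9 171.7] [659.89143054 172.3808869   90.57160434] [ 6.2 96.5]
2 [576.5  98.3] [574.3  99.5  19.8 744.   94.9 574.   99.9] [665.9 108.1] [665.73576195 107.83198877  90.73661709] [ 6.7 96.4]
3 [583.4  34.7] [584.   34.7  20.  672.   94.9 583.8  35.5] [672.9  44.5] [672.7671525   44.48837084  90.6983494 ] [ 6.2 96. ]
knob [547.8883934   38.03080107  82.05700746] 362
(array([0.56297993, 0.22506369, 0.11644363]), np.float64(12.567365286306735), 3288)
cup 24.08
ljar 12.53
carton 10.32
tip 10.9
```

View pics/w6.png

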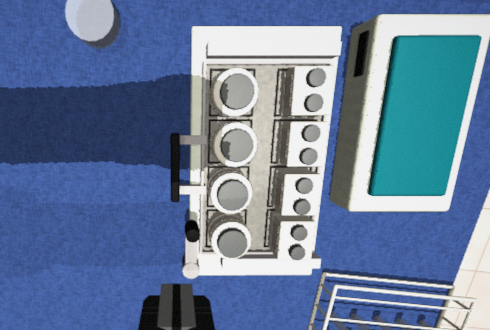

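```bash
python3 -c "
from h import *
im,P,ok=cam('wrist')
d=np.hypot(P[...,0]-.53,P[...,1]-.04);m=ok&(d<.035)&(P[...,2]>.078)&(P[...,2]<.088)&(im.max(2)<70)
K=P[m].mean(0);print('knob',K*1e3,m.sum())
p=blob(P,ok,(.533,.0),.03,.037,.045);p=p[(p[:,1]>-.025)&(p[:,1]<.015)];s=np.polyfit(p[:,1],p[:,0],1);print('arm dx/dy',s,len(p),'deg from +y',-np.degrees(np.arctan(s[0])))
print('from hinge',np.degrees(np.arctan2(K[1]+.031,K[0]-.539)))"
```

```text
knob [530.71453395  38.45707768  83.60367637] 163
arm dx/dy [-0.13233722  0.53504244] 301 deg from +y 7.538559725563991
from hinge 96.80261160607459
```

```bash
python3 -c "
from station import robot
print(robot.job_done(), robot.sense()['time_s'])"
```

```text
the job is handed in; nothing more can be done
the job is handed in; nothing more can be done
```

The shelf is loaded, pushed home and latched, and I handed the job in at about 63 s. No verdict was reported.

**Loading:** I stood the three loose bottles in front1–3 and the three loose cassettes in rear1–3. The shelf crept in about 9 mm from placing contacts, still under the 20 mm limit. I re-seated two packs while it was out:
- The cassette in rear1 had ended up about 8 mm off its place because of the creep.
- The bottle in front3 was about 6 mm off for the same reason. It then turned up a further 10 mm to one side, either from the announced knock or from my finger brushing it.

**Last checks (wrist camera):**
- **Packs:** every pack is within about 4 mm of its place, and the cassettes are within about 2° of square.
- **Shelf:** it moved about 50 mm in all and stopped firmly at about 19 N.
- **Latch:** it is at about 89° (1.56 rad) and stopped firmly at about 15 N. The arm is clear of everything.

**Not settled:** my picture comparison for the bystanders told me little, because shadows and the arm's new position changed the images. I never drove the arm at any of them. The cup appears in the last wrist picture, and the carton measured unmoved part way through.

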